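Unclamp a glued watch and put the fixture's stack away

ROBOT

A 6-joint arm with a two-finger parallel gripper is mounted at the origin on the work surface. World frame = base frame: x ahead of the robot, y to its left, z up, the work surface at z = 0. Lengths are in mm, angles in rad, forces in N, time in s.
With the tool pointing down it reaches from about 350 to 725 mm from the base axis. Payload 6 kg.
Tool frame: the origin (TCP) lies at the very end of the fingers, on their centre line; the grasp point (between the pads) lies hold_point_z behind it (hold_point_z is the distance from the TCP to the grasp point, in mm); y points along the fingers, x is the direction in which the jaws open and shut, and the axes are right-handed (so a half turn about y gives the same grasp; the last joint's range is limited). The gripper opens to 85 mm and grips with 20 to 120 N. Pads are 22 mm wide; open, the fingers measure 114 mm over their backs; the gripper's body (76 mm by 85 mm) begins 54 mm behind the grasp point. The pads swing forward as they close: fully open they stand 13 mm farther back than shut.
Start: joints at [-0.794, 0.04, 0.085, 0, -1.615, -0.334], TCP at [257.086, -542.104, 205.161] pointing down, gripper open.
Joint ranges: [-2.56, 2.56], [-1.29, 2.01], [-1.08, 1.49], [-3.29, 1.98], [-2.81, -0.18], [-2.99, 2.99]. Speed limits (rad/s): [2.57, 2.57, 3.01, 3.14, 3.14, 3.14].

INTERFACE

Orientations are given as a unit quaternion [w, x, y, z].
In Python, from rig import get_state, camera, get_calibration, finish_job, hold_point_z gives the robot as it stands. The module is installed in compiled form; this text tells all that it offers.
- The arm moves only by the tool send_rows, never from a script. Its argument "moves" is a list of rows, each a list of 4 numbers: the shift along the tool's x, y, z in mm, then the turn about the tool's y in rad. A call has 1 to 20 rows; each row shifts and turns the commanded pose from where the row before left it, along the tool's axes as they then stand; what a row does not reach is not made up. A row lasts 1/12 s, in which the tool goes at most 41.7 mm and 7.16 degrees, less where a joint would pass 70% of its speed; a pose out of reach is approached as far as the arm can. A call with a gripper value outside its range is refused whole. "jaw" is the opening, from 0 (shut) to 1 (fully open), set as the call begins (left out, the last holds). The fingers move at their own pace and stop on an object; "force" is the grip in N (left out, the last holds). Time passes only in rows, so rows that do not move let the fingers close. It gives the time, the measured TCP pose, the force and the opening at its end, in the units of the state.
- get_state(): the state, without advancing time (a new reading comes with each control period).
- camera(name): name is "scene" or "top" or "wrist"; returns the picture (420x560x3 uint8, blue, green, red); there is no depth.
- get_calibration(name): a dict with "fx", "fy", "cx", "cy" (pixels), "k1" (the pictures are not rectified: a ray, as slopes to the right and down, at radius r is drawn at 1 + k1 r^2 times it, then the intrinsics apply), "R" (3x3) and "t" (3): a world point X has camera coordinates R X + t. Camera axes: x right, y down, z forward; pixel columns grow to the right and rows downward; lengths in mm; the calibration is good to about 2 mm. A picture is of the moment at which its call begins: read the wrist's pose just before it. get_calibration takes no time and is no camera call; for the wrist camera it gives the pose at the moment of the call.
- finish_job(): hands the job in, once; it reports no verdict.
The state is a dict: "time": time; "q": joint angles; "qd": joint speeds; "tau": joint torques, N m; "tool_pos": TCP position; "ee_rot": TCP orientation; "contact_force": force on the tool from outside, world axes, zero at the start; "torque": the same for the moment, N m; "finger_gap": opening from 0.0 (shut) to 1.0 (fully open).
Only numpy, scipy, OpenCV 4.12 (cv2) and the standard library are available. Lean on these libraries where they do the work, as an engineer would, in place of code of your own. Each camera call takes 0.05 s, during which the arm holds its last target.

TASK

The crystal glue on the watch has set: throw the toggle clamp's handle all the way back, then take the stack apart from the top down, one piece at a time. Lay the press die, the support die and the riser disc each flat in the recess of the die block of its size (small, medium, large), and set the watch gently, face up, in the middle of the casing cushion; leave the clamp open.

Things in the scene. Friction and masses are not known exactly. Their poses are not given: they have to be found in the camera images.
- press_die: the press die, top of the stack: a plain white nylon cylinder, 34 mm across and 18 mm high, about 20 g, the smallest of the three discs; origin at the centre of its underside, z up along its axis. At the start its underside is 56 mm above the bench and the clamp's rubber foot presses on its top.
- watch: watch head under the press die, no strap: round steel case 42 mm across, 12 mm thick, white dial on top, about 75 g; origin at the centre of the case back, z up through the dial. Solid lug pieces, 1.5 to 8.5 mm above its back, stand out along its +x and -x: 50 mm over their flat ends, each 28 mm wide (hold it there). Its x axis starts within 20 deg of square to the line stack-clamp, back at z 44 mm
- support_die: the support die under the watch: a white nylon cylinder 48 mm across and 16 mm high, about 35 g; origin at the centre of its underside, z up along its axis. Underside 28 mm above the bench at the start.
- riser_disc: the riser disc at the bottom of the stack: a bare aluminium disc 62 mm across and 16 mm high, about 130 g, the largest; origin at the centre of its underside, z up along its axis. It stands loose on the fixture's flat base plate (top 12 mm above the bench). The pieces of the stack simply lie on one another, up to 3 mm off centre.
- block_small: small die block, fixed to the bench: a square beech block 64 mm wide and 14 mm high with a round flat-bottomed recess 50 mm across and 4 mm deep in its top (recess floor 10 mm above the bench); origin at the centre of its underside. Home of the press die.
- block_medium: medium die block, the same but 78 mm wide with a recess 64 mm across (4 mm deep, floor 10 mm above the bench); origin at the centre of its underside. Home of the support die.
- block_large: large die block, the same but 92 mm wide with a recess 78 mm across (4 mm deep, floor 10 mm above the bench); origin at the centre of its underside. Home of the riser disc.
- cushion: the casing cushion, fixed to the bench: a round, firm, dark pad 84 mm across and 14 mm high with a flat top; origin at the centre of its underside. Home of the watch.
- clamp_handle (a joint): turn of the clamp handle in rad: 0 = clamped (upright), 0.95 = fully open (leaning back 54 deg, at its stop). Dead centre at about 0.15, passed with 2 to 5 N at the grip; then the arm lifts easily (stiff pivots: the handle stays where it is left). When open the arm stands beside the stack, tip 185 mm above the bench, the whole clamp over 60 mm from the stack's axis.
- handle_grip (a point): point on the axis of the red grip (16 mm thick, from 59 mm below to 17 mm above this point) of the toggle clamp that holds the stack down. The upright handle turns about a level axis 95 mm below this point, 104 mm from the stack's axis, and swings straight away from the stack, in the upright plane through both. Fixed fixture: base plate 195 x 90 x 12 mm, clamp on a 46 mm wide block
Things that resemble listed ones, but are neither listed nor needed, are in the scene too. What is shaped like the part that bears clamp_handle but blue is not meant.

How it is judged (in metres and radians):
On the way, in this order (a step that is already met when the one before it is completed fails the run):
1. The clamp is thrown open (value of joint clamp_handle above 0.88 rad), for 0.2 s.
2. The small press die lies flat in the recess of the small die block, let go (horizontal distance between press_die and block_small below 0.0105 m and z of press_die in the frame of block_small between 0.007 and 0.013 m and angle between press_die's own z axis and vertical below 0.12 rad and linear speed of press_die below 0.02 m/s and contact force between press_die and the fingers below 0.05 N), for 0.2 s.
3. The watch lies face up in the middle of the cushion, let go (horizontal distance between watch and cushion below 0.015 m and z of watch in the frame of cushion between 0.011 and 0.017 m and angle between watch's own z axis and vertical below 0.12 rad and linear speed of watch below 0.02 m/s and contact force between watch and the fingers below 0.05 N), for 0.2 s.
4. The support die lies flat in the recess of the medium die block, let go (horizontal distance between support_die and block_medium below 0.0105 m and z of support_die in the frame of block_medium between 0.007 and 0.013 m and angle between support_die's own z axis and vertical below 0.12 rad and linear speed of support_die below 0.02 m/s and contact force between support_die and the fingers below 0.05 N), for 0.2 s.
5. The riser disc lies flat in the recess of the large die block, let go (horizontal distance between riser_disc and block_large below 0.0105 m and z of riser_disc in the frame of block_large between 0.007 and 0.013 m and angle between riser_disc's own z axis and vertical below 0.12 rad and linear speed of riser_disc below 0.02 m/s and contact force between riser_disc and the fingers below 0.05 N), for 0.2 s.
At the end, for the whole second after the job is handed in: Clamp handle beyond 0.88 rad. Press die, support die and riser disc flat on the recess floor of the small, medium and large block (centres within 10.5 mm), watch face up on the cushion (within 15 mm of its centre); heights within 3 mm, tilts under 0.12 rad, all at rest (value of joint clamp_handle above 0.88 rad and horizontal distance between press_die and block_small below 0.0105 m and z of press_die in the frame of block_small between 0.007 and 0.013 m and angle between each of press_die, watch, support_die, riser_disc's own z axis and vertical below 0.12 rad and linear speed of each of press_die, watch, support_die, riser_disc below 0.01 m/s and horizontal distance between watch and cushion below 0.015 m and z of watch in the frame of cushion between 0.011 and 0.017 m and horizontal distance between support_die and block_medium below 0.0105 m and z of support_die in the frame of block_medium between 0.007 and 0.013 m and horizontal distance between riser_disc and block_large below 0.0105 m and z of riser_disc in the frame of block_large between 0.007 and 0.013 m); the robot touches nothing.
It fails at once if The watch is tipped over (angle between watch's own z axis and vertical above 0.9 rad).
It fails at once if The watch is let fall from more than 10 mm above the cushion (horizontal distance between watch and cushion below 0.06 m and z of watch in the frame of cushion above 0.024 m and contact force between watch and the fingers below 0.02 N).
It fails at once if The watch is slammed or pressed onto the cushion with over 40 N (contact force between watch and cushion above 40 N).
It also fails if it takes over 144 s, if anything falls off the work surface, if the arm or the gripper's body presses on something with over 40 N, if the wrist force passes 120 N, or if a joint passes its speed limit or range.

## Working session

There is one attempt and no reset: what is moved stays moved. The work goes in short steps, Python scripts to look and compute and a tool call to move; the robot and the scene stay as the last step left them, time stands still between calls to the robot, and variables do not carry over. Pictures are saved under pics/ and viewed, and the job is handed in when it is done.

Besides the shell and the picture viewer there is one more tool, called as name(argument=value, ...) on one line, values as JSON. send_rows: Moves the arm, as the interface text tells. Its arguments: {"type":"object","properties":{"moves":{"type":"array"},"jaw":{"type":"number"},"force":{"type":"number"}},"required":["moves"]}

```bash
mkdir -p pics
python3 - <<'E'
from rig import *
import cv2
print(get_state())
print(hold_point_z if not callable(hold_point_z) else hold_point_z())
for n in ["scene","top","wrist"]:
    print(n,get_calibration(n)); cv2.imwrite(f"pics/{n}0.png",camera(n))
E
```

```text
{'time': 0.0, 'q': array([-7.94310388e-01,  4.08255694e-02,  8.38322122e-02, -5.17368593e-04,
       -1.61550001e+00, -3.33732784e-01]), 'qd': array([-0.00085469, -0.00142188,  0.00011636, -0.00151425, -0.00120679,
        0.00121827]), 'tau': array([ 3.22673532e-04, -3.68206465e+01,  3.47423637e+01,  6.93226174e+00,
       -5.23764218e-03,  1.26652105e-05]), 'tool_pos': array([ 257.00672664, -541.75706401,  204.17235553]), 'ee_rot': array([-0.37854717,  0.37746228,  0.59790339, -0.59727365]), 'contact_force': array([ 0.37952838, -0.42181554,  0.36134909]), 'torque': array([ 0.02522767, -0.0118046 , -0.03467314]), 'finger_gap': 1.0012839843877896}
18.700000000000003
scene {'fx': 483.90397917113097, 'fy': 483.90397917113097, 'cx': 273.09162251100946, 'cy': 212.6866127828132, 'k1': -0.1697009297778561, 'R': array([[ 0.58034733,  0.81436669, -0.00196702],
       [ 0.52644982, -0.37700794, -0.76204698],
       [-0.62132726,  0.44121639, -0.64751875]]), 't': array([-237.21720474,  -96.34354236, 1480.26515519])}
top {'fx': 546.6491837965903, 'fy': 546.6491837965903, 'cx': 286.11303778939254, 'cy': 199.0633361065515, 'k1': -0.11692327834764402, 'R': array([[-1.00194184e-03, -9.99998154e-01,  1.63940778e-03],
       [-9.86548365e-01,  7.20474613e-04, -1.63468055e-01],
       [ 1.63466572e-01, -1.78114055e-03, -9.86547266e-01]]), 't': array([  12.70785626,  440.70081924, 1523.12725615])}
wrist {'fx': 293.84099399331325, 'fy': 293.84099399331325, 'cx': 280.9104230685345, 'cy': 206.4328717381644, 'k1': -0.021943020545434736, 'R': array([[-0.42787512,  0.90383684,  0.00136025],
       [ 0.87319167,  0.41297823,  0.25881515],
       [ 0.23336491,  0.11192832, -0.96592591]]), 't': array([599.71116383, -32.91562133, 377.48079119])}
```

View pics/scene0.png

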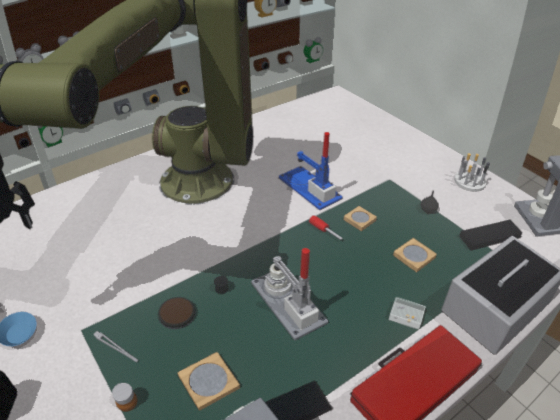

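View pics/top0.png

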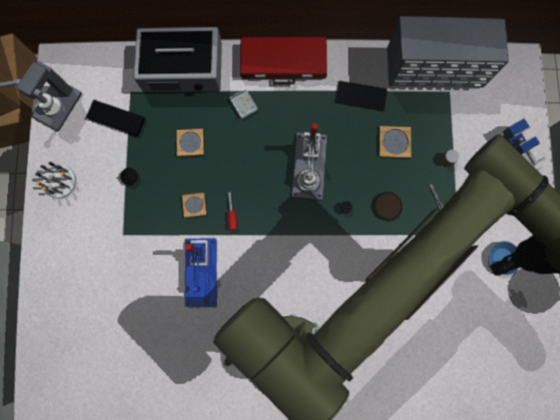

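View pics/wrist0.png

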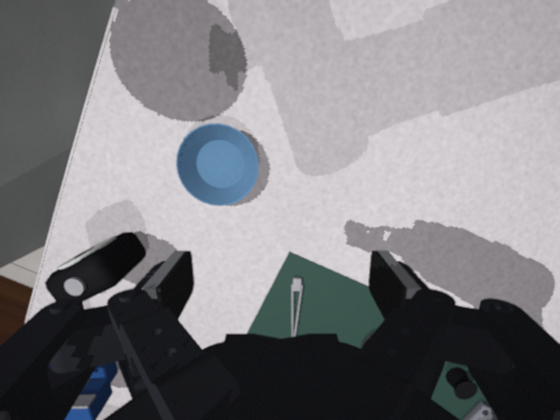

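The scene and top pictures show the red-handled clamp with the stack at top px (308,180). The wood blocks are at (194,205) small, (190,142) medium and (395,142) large, and the dark cushion is at (387,207). The blue clamp at (200,270) is the decoy. Next I enlarge and measure.

```bash
cat > h.py <<'E'
import numpy as np, cv2
from rig import *
def ray(c,u,v):
    K=np.array([[c['fx'],0,c['cx']],[0,c['fy'],c['cy']],[0,0,1]])
    xd=(u-c['cx'])/c['fx'];yd=(v-c['cy'])/c['fy'];rd=np.hypot(xd,yd);r=rd
    for _ in range(30): r=rd/(1+c['k1']*r*r)
    s=r/rd if rd>0 else 1
    d=c['R'].T@np.array([xd*s,yd*s,1]); o=-c['R'].T@c['t']; return o,d/np.linalg.norm(d)
def onplane(c,u,v,z):
    o,d=ray(c,u,v); return o+d*(z-o[2])/d[2]
def tri(rs):
    A=np.zeros((3,3));b=np.zeros(3)
    for o,d in rs:
        P=np.eye(3)-np.outer(d,d);A+=P;b+=P@o
    p=np.linalg.solve(A,b); return p,[np.linalg.norm((np.eye(3)-np.outer(d,d))@(p-o)) for o,d in rs]
def proj(c,X):
    p=c['R']@np.array(X,float)+c['t'];x,y=p[:2]/p[2];k=1+c['k1']*(x*x+y*y)
    return c['fx']*x*k+c['cx'],c['fy']*y*k+c['cy']
E
python3 - <<'E'
from h import *
im=cv2.imread('pics/top0.png')
def crop(im,x,y,w,h,s,n):
    cv2.imwrite(n,cv2.resize(im[y:y+h,x:x+w],None,fx=s,fy=s,interpolation=cv2.INTER_CUBIC))
crop(im,270,110,80,100,6,'pics/tc.png')
sc=cv2.imread('pics/scene0.png'); crop(sc,240,235,100,110,5,'pics/sc.png')
c=get_calibration('top')
hsv=cv2.cvtColor(im,cv2.COLOR_BGR2HSV)
m=cv2.inRange(hsv,(8,60,120),(25,255,255))
m[:90]=0;m[240:]=0;m[:,:120]=0
cs,_=cv2.findContours(m,cv2.RETR_EXTERNAL,cv2.CHAIN_APPROX_NONE)
for k in cs:
    if cv2.contourArea(k)<150: continue
    pts=np.array([onplane(c,u,v,14)[:2] for u,v in k[:,0,:]],np.float32)
    print(cv2.minAreaRect(k),cv2.minAreaRect(pts))
m=cv2.inRange(hsv,(0,50,25),(20,255,110));m[:190]=0;m[225:]=0;m[:,:365]=0;m[:,415:]=0
cs,_=cv2.findContours(m,cv2.RETR_EXTERNAL,cv2.CHAIN_APPROX_NONE)
for k in cs:
    if cv2.contourArea(k)<100: continue
    pts=np.array([onplane(c,u,v,14)[:2] for u,v in k[:,0,:]],np.float32)
    print('cush',cv2.minEnclosingCircle(k),cv2.minEnclosingCircle(pts), pts.min(0),pts.max(0))
m=cv2.inRange(hsv,(0,150,80),(8,255,255))|cv2.inRange(hsv,(172,150,80),(180,255,255))
n,l,st,ce=cv2.connectedComponentsWithStats(m)
for i in range(1,n):
    if st[i,4]>15: print(st[i],ce[i])
E
```

```text
((193.5769500732422, 204.61541748046875), (21.706077575683594, 21.83011245727539), 82.87498474121094) ((428.45269775390625, 280.32147216796875), (64.00772094726562, 63.573753356933594), 7.370957851409912)
((189.515869140625, 141.83258056640625), (25.399791717529297, 26.160831451416016), 87.27368927001953) ((616.5780029296875, 297.2081298828125), (77.55671691894531, 77.3510513305664), 3.0185132026672363)
((395.0, 141.0), (30.0, 30.0), 90.0) ((618.0099487304688, -310.627685546875), (90.23393249511719, 91.9078369140625), 87.546875)
cush ((387.9186096191406, 205.12791442871094), 13.03937816619873) ((425.8612365722656, -282.7268981933594), 37.69257736206055) [ 388.68878 -318.80023] [ 462.0821  -245.25684]
[ 240   37   86   37 3020] [283.62417219  55.05960265]
[312 124   6   5  24] [314.29166667 126.        ]
[228 211   9  19 149] [231.90604027 220.12080537]
[186 244   7   6  32] [188.40625 246.5625 ]
```

View pics/tc.png

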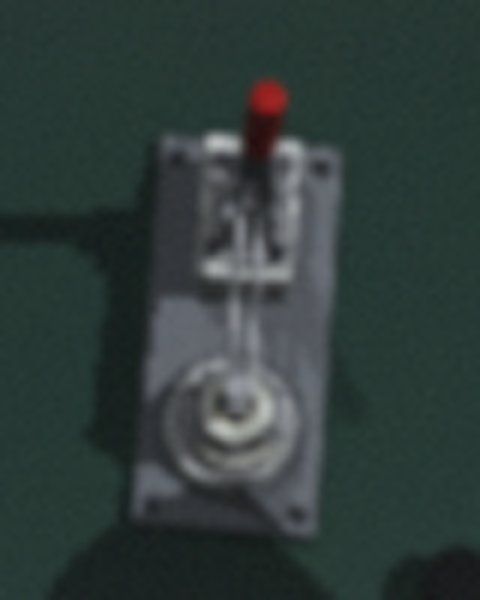

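View pics/sc.png

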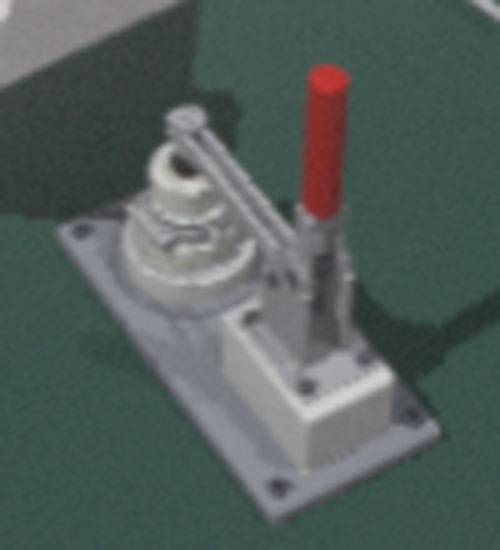

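Run:
```python
from h import *
t=get_calibration('top');s=get_calibration('scene')
print('griptop',tri([ray(t,270+268/6,110+98/6),ray(s,240+329/5,235+76/5)]))
P=[onplane(t,270+a/6,110+b/6,12) for a,b in [(160,135),(342,150),(318,535),(135,522)]]
for p in P: print(p.round(1))
print([np.linalg.norm(P[i]-P[i-1]).round(1) for i in range(4)])
for a,b in [(58,226),(272,520),(440,430)]: print('scene corner',onplane(s,240+a/5,235+b/5,12).round(1))
im=cv2.imread('pics/top0.png');hsv=cv2.cvtColor(im,cv2.COLOR_BGR2HSV)
print(hsv[205,365:412].tolist()); print(hsv[186:228,387].tolist())
# press die top rim in top image z=74 ; riser
print('press c',onplane(t,270+238/6,110+410/6,74), 'riser c',onplane(t,270+232/6,110+422/6,28))
```

```text
griptop (array([600.25230252, -59.7679913 , 222.10764923]), [np.float64(1.435401531333636), np.float64(1.4354015313336657)])
[644.6 -19.2  12. ]
[ 637. -109.   12.]
[444.3 -94.7  12. ]
[450.8  -6.2  12. ]
[np.float64(194.3), np.float64(90.2), np.float64(193.2), np.float64(88.7)]
scene corner [444.5 -88.8  12. ]
scene corner [ 639.1 -107.8   12. ]
scene corner [644.7 -18.2  12. ]
[[81, 79, 61], [80, 75, 61], [81, 79, 61], [82, 77, 60], [79, 81, 60], [81, 76, 47], [81, 69, 37], [86, 68, 30], [78, 46, 28], [60, 9, 29], [15, 42, 36], [14, 75, 44], [13, 95, 51], [12, 85, 51], [11, 82, 50], [13, 78, 52], [11, 87, 50], [13, 90, 54], [13, 93, 52], [13, 87, 53], [13, 90, 51], [13, 88, 52], [13, 87, 53], [13, 78, 52], [12, 83, 52], [13, 91, 53], [13, 88, 52], [12, 87, 53], [14, 91, 53], [12, 90, 51], [15, 92, 50], [15, 88, 52], [13, 88, 52], [15, 88, 52], [13, 88, 52], [16, 80, 48], [36, 34, 38], [82, 72, 53], [79, 71, 61], [79, 76, 64], [82, 76, 64], [81, 76, 64], [82, 75, 65], [80, 78, 65], [80, 82, 65], [81, 76, 64], [82, 76, 64]]
[[81, 84, 61], [83, 85, 60], [81, 84, 58], [81, 81, 60], [80, 78, 59], [81, 65, 51], [60, 21, 36], [16, 70, 40], [12, 88, 49], [11, 95, 51], [13, 95, 51], [11, 93, 52], [13, 91, 53], [13, 91, 53], [13, 90, 51], [12, 85, 51], [14, 94, 54], [13, 90, 51], [17, 98, 52], [13, 87, 53], [12, 88, 52], [12, 82, 53], [12, 83, 52], [14, 82, 53], [12, 85, 51], [14, 83, 52], [12, 83, 52], [13, 88, 52], [11, 82, 53], [10, 83, 55], [17, 87, 53], [13, 74, 48], [19, 52, 39], [30, 17, 30], [83, 62, 33], [83, 64, 48], [81, 71, 61], [81, 78, 65], [82, 72, 64], [81, 75, 65], [79, 73, 66], [82, 77, 63]]
press c [493.27620011 -53.65087548  74.        ] riser c [496.81352033 -52.8219936   28.        ]
```

```bash
cat >> h.py <<'E'
from scipy.spatial.transform import Rotation as Rn
def Rt():
    q=get_state()['ee_rot']; return Rn.from_quat([q[1],q[2],q[3],q[0]]).as_matrix()
E
python3 - <<'E'
from h import *
R=Rt();print(R.round(3)); x=R[:,0]; print(np.degrees(np.arctan2(x[1],x[0])))
p=get_state()['tool_pos']
th=-0.075;u=np.array([np.cos(th),np.sin(th),0])
H=np.array([600.3,-59.8,205]);tgt=H-45*u; tgt[2]=260;print(tgt,'tool delta',R.T@(tgt-p))
c=get_calibration('wrist');print('cam pos',-c['R'].T@c['t'], 'in tool', R.T@(-c['R'].T@c['t']-p))
E
```

```text
[[-0.429 -0.001 -0.904]
 [ 0.904  0.001 -0.429]
 [ 0.001 -1.     0.   ]]
115.37400625688036
[555.42650318 -56.42816317 260.        ] tool delta [ 310.79630734  -55.22909042 -477.62033257]
cam pos [ 197.24633188 -570.71529806  372.45638642] in tool [  -0.23352615 -168.0350641    66.40722745]
```

send_rows(moves=[[0,-12,0,0.104],[0,-12,0,0.104],[0,-12,0,0.104],[0,-12,0,0.104],[0,-12,0,0.104]], jaw=0, force=40)

```text
time: 0.57
tool_pos: [257.0, -542.0, 265.3]
ee_rot: [0.52, -0.52, -0.479, 0.479]
contact_force: [-0.1, -0.2, 0.8]
finger_gap: 0.301
```

send_rows(moves=[[25,0,-13,0],[25,0,-13,0],[25,0,-13,0],[25,0,-13,0],[25,0,-13,0],[25,0,-13,0],[25,0,-13,0],[25,0,-13,0],[25,0,-13,0],[25,0,-13,0],[25,0,-13,0],[25,0,-13,0],[25,0,-13,0],[25,0,-13,0],[25,0,-13,0],[25,0,-13,0],[25,0,-13,0],[25,0,-13,0],[25,0,-13,0],[25,0,-13,0]])

```text
time: 2.23
tool_pos: [555.3, -62.2, 265.0]
ee_rot: [0.519, -0.519, -0.48, 0.48]
contact_force: [-0.3, -0.5, -0.5]
finger_gap: -0.0
```

Run:
```python
from h import *
print(hold_point_z)
im=camera('wrist');cv2.imwrite('pics/w1.png',im); sc=camera('scene');cv2.imwrite('pics/s1.png',cv2.resize(sc[180:350,200:400],None,fx=4,fy=3.5))
c=get_calibration('wrist')
print(proj(c,[600.3,-59.8,222]))
```

```text
18.700000000000003
(np.float64(287.10363989568094), np.float64(273.1942992219738))
```

View pics/w1.png

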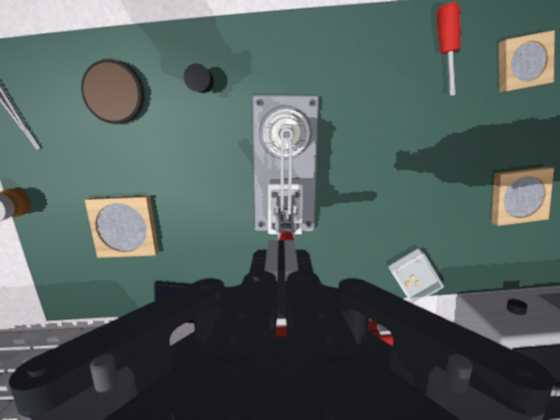

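View pics/s1.png

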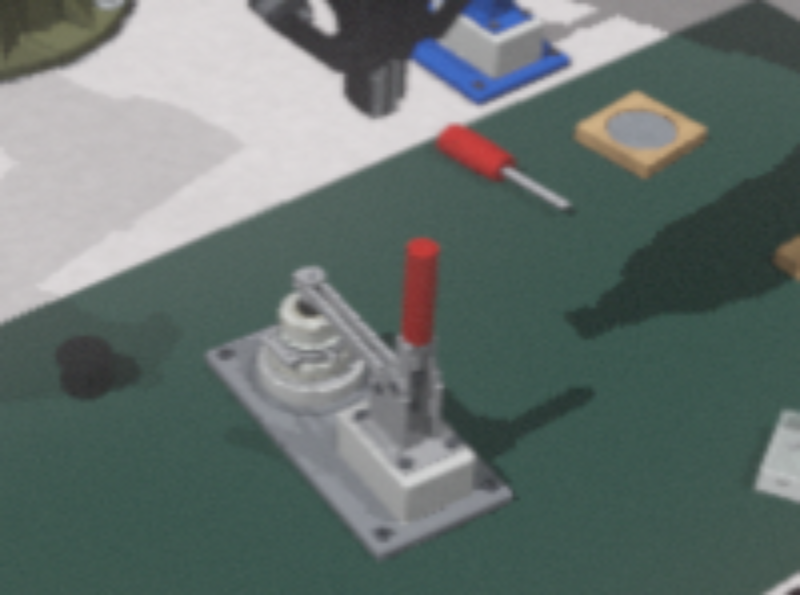

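The gripper in the wrist picture lines up with the red grip (seam at 285, red at 287,238). I lower it on the stack side and push along the handle's arc.

send_rows(moves=[[3,13,0,0],[3,13,0,0],[0,13,0,0],[0,13,0,0],[0,13,0,0],[0,0,-11,0],[0,0,-10,0],[0,0,0,0]])

```text
time: 3.0
tool_pos: [576.6, -59.7, 199.1]
ee_rot: [0.519, -0.519, -0.48, 0.481]
contact_force: [-0.6, 0.2, -0.2]
finger_gap: 0.003
```

send_rows(moves=[[0,0,-5,0],[0,0,-4,0],[0,0,-5,0],[0,0,-4,0],[0,1,-5,0],[0,0,-4,0],[0,1,-5,0],[0,1,-4,0],[0,1,-5,0]])

```text
time: 3.75
tool_pos: [617.5, -62.5, 196.0]
ee_rot: [0.519, -0.519, -0.48, 0.48]
contact_force: [0.3, 0.2, -0.3]
finger_gap: 0.0
```

send_rows(moves=[[0,1.5,-4,0],[0,1.5,-4,0],[0,2,-4,0],[0,2,-4,0],[0,2.5,-4,0],[0,2.5,-4,0],[0,3,-3.5,0],[0,3,-3.5,0],[0,3,-3,0],[0,3,-3,0],[0,2,-2,0],[0,0,0,0]])

```text
time: 4.75
tool_pos: [656.1, -65.5, 169.2]
ee_rot: [0.519, -0.519, -0.48, 0.481]
contact_force: [0.4, -1.0, -0.4]
finger_gap: 0.002
```

Run:
```python
from h import *
sc=camera('scene');cv2.imwrite('pics/s2.png',cv2.resize(sc[180:350,200:400],None,fx=4,fy=3.5));cv2.imwrite('pics/w2.png',camera('wrist'))
```

```text
(no output)
```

View pics/s2.png

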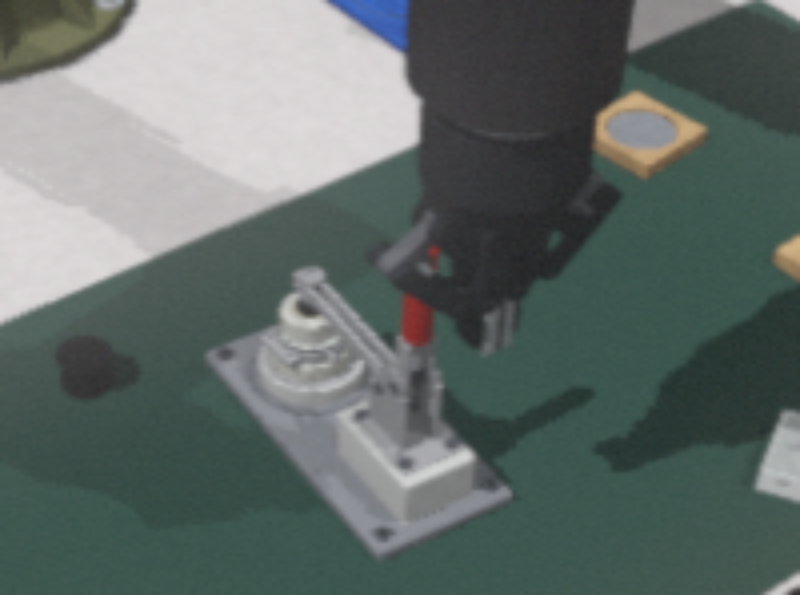

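View pics/w2.png

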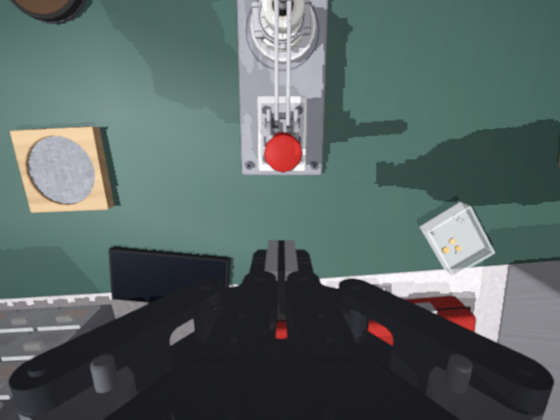

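Run:
```python
from h import *
s=get_calibration('scene');t=get_calibration('top')
im=cv2.imread('pics/scene0.png');hsv=cv2.cvtColor(im,cv2.COLOR_BGR2HSV)
m=cv2.inRange(hsv,(0,150,80),(8,255,255))|cv2.inRange(hsv,(172,150,80),(180,255,255))
n,l,st,ce=cv2.connectedComponentsWithStats(m)
for i in range(1,n):
    if st[i,4]>15: print(st[i],ce[i])
for X in ([600.3,-59.8,222],[600.3,-59.8,146],[576.6,-59.7,199.1],[656,-65.5,169]): print(X,proj(s,X),proj(t,X))
print(-s['R'].T@s['t'],-t['R'].T@t['t'])
```

```text
[324 133   5  24  80] [325.6125 143.9625]
[310 216  17  14 128] [317.8671875 222.546875 ]
[301 248   8  30 176] [304.27272727 262.28409091]
[ 351  326  130   94 6609] [415.78226661 378.40959298]
[600.3, -59.8, 222] (np.float64(305.06419209066127), np.float64(250.34215318530676)) (np.float64(314.2168081814772), np.float64(126.0112026062635))
[600.3, -59.8, 146] (np.float64(303.48452501175825), np.float64(276.70460673865847)) (np.float64(312.75732961706694), np.float64(134.2735022692794))
[576.6, -59.7, 199.1] (np.float64(297.28200537643534), np.float64(251.6653391537046)) (np.float64(313.81994168892965), np.float64(137.3446653897683))
[656, -65.5, 169] (np.float64(319.34579583076925), np.float64(287.3154429120167)) (np.float64(315.0817523336216), np.float64(111.90943151061902))
[1108.11750393 -496.25773357  884.61453154] [ 185.80501424   15.10322276 1574.65670209]
```

Run:
```python
from h import *
c=get_calibration('wrist');st=get_state();print(st['tool_pos'])
for X in ([600.3,-59.8,222],[600.3,-59.8,205],[600.3,-59.8,146],st['tool_pos'],[496,-52,74],[618,-311,14]): print(X,proj(c,X))
print(ray(c,283,153))
for z in (120,160,180,200,222): print(onplane(c,283,153,z))
```

```text
[656.03003694 -65.49218712 170.09813207]
[600.3, -59.8, 222] (np.float64(286.2210629107842), np.float64(154.51232252632616))
[600.3, -59.8, 205] (np.float64(285.57502166197065), np.float64(151.16669794565263))
[600.3, -59.8, 146] (np.float64(284.20763871597495), np.float64(144.08705248719752))
[656.03003694 -65.49218712 170.09813207] (np.float64(282.1619806933547), np.float64(239.7560401365398))
[496, -52, 74] (np.float64(283.19043884616343), np.float64(5.23240228129464))
[618, -311, 14] (np.float64(60.90657794152074), np.float64(172.34436169956788))
(array([590.05932226, -61.02576378, 338.16062661]), array([ 8.20219954e-02,  1.24617097e-04, -9.96630512e-01]))
[608.01378954 -60.99848533 120.        ]
[604.72181747 -61.00348686 160.        ]
[603.07583143 -61.00598763 180.        ]
[601.42984539 -61.0084884  200.        ]
[599.61926074 -61.01123924 222.        ]
```

Run:
```python
from h import *
c=get_calibration('wrist');s=get_calibration('scene');t=get_calibration('top')
im=cv2.imread('pics/w2.png');hsv=cv2.cvtColor(im,cv2.COLOR_BGR2HSV)
m=cv2.inRange(hsv,(0,150,60),(8,255,255))|cv2.inRange(hsv,(172,150,60),(180,255,255))
n,l,st,ce=cv2.connectedComponentsWithStats(m)
for i in range(1,n):
    if st[i,4]>15: print(st[i],ce[i])
cv2.imwrite('pics/w2c.png',cv2.resize(im[90:300,200:370],None,fx=3.5,fy=2.8))
print(tri([ray(c,283,153),ray(s,240+329/5,235+76/5)]))
print(tri([ray(c,283,153),ray(t,270+268/6,110+98/6)]))
tp=camera('top');cv2.imwrite('pics/t2.png',cv2.resize(tp[100:210,260:370],None,fx=5,fy=5))
```

```text
[ 265  133   37   39 1085] [282.77050691 151.85806452]
[408 297  56  12 349] [440.87965616 301.96275072]
[438 309  37  23 502] [459.26294821 317.48207171]
[368 319  26  27 358] [380.25977654 331.87150838]
[275 321  13  18 192] [280.97395833 330.40625   ]
(array([600.44001648, -59.90782121, 222.54582242]), [np.float64(1.4007200560101118), np.float64(1.4007200560101734)])
(array([599.68927935, -61.00280105, 221.17492835]), [np.float64(0.00859760571970663), np.float64(0.00859760571971739)])
```

View pics/w2c.png

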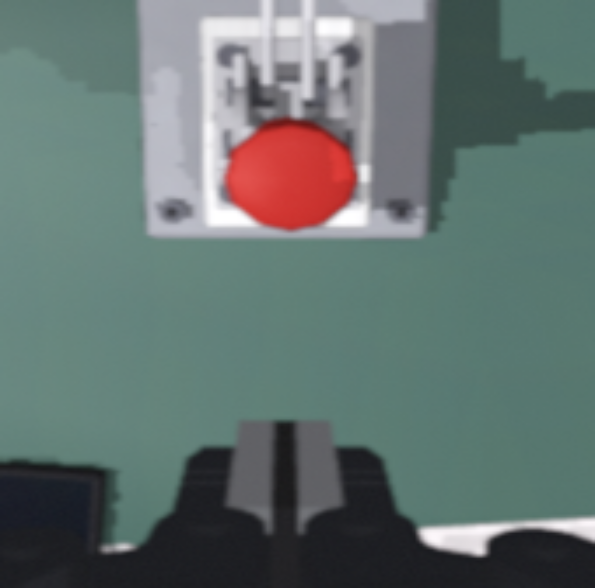

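View pics/t2.png

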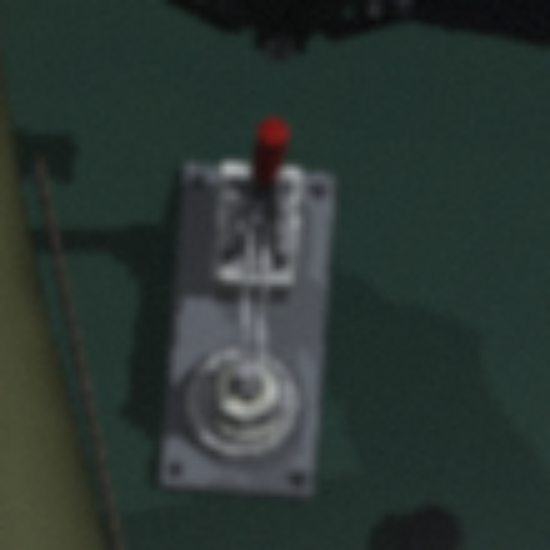

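The handle is still upright: the wrist view has its cap at (283,152), and triangulation gives (600,-61,222) in agreement across views. My push evidently didn't engage it. I go back and retry slowly, watching the force.

send_rows(moves=[[0,-18,0,0],[0,-18,0,0],[0,-18,0,0],[0,-18,0,0],[0,0,20,0],[0,0,20,0],[0,0,20,0],[0,0,20,0],[0,0,4,0],[0,15,0,0],[0,15,0,0],[0,15,0,0],[0,8,0,0]])

```text
time: 5.98
tool_pos: [571.8, -58.8, 187.5]
ee_rot: [0.519, -0.518, -0.48, 0.481]
contact_force: [-0.2, -0.1, -1.8]
finger_gap: 0.0
```

send_rows(moves=[[0,0,-3,0],[0,0,-3,0]])

```text
time: 6.15
tool_pos: [578.6, -59.6, 189.7]
ee_rot: [-0.519, 0.519, 0.48, -0.48]
contact_force: [0.3, -0.5, 0.2]
finger_gap: -0.002
```

Run:
```python
from h import *
print(get_state()['tool_pos'],get_state()['contact_force'])
im=camera('scene');cv2.imwrite('pics/s3.png',cv2.resize(im[180:350,200:400],None,fx=4,fy=3.5));cv2.imwrite('pics/w3.png',camera('wrist'))
```

```text
[578.59002847 -59.63141376 189.67976484] [ 0.33191768 -0.46614724  0.23362244]
```

View pics/s3.png

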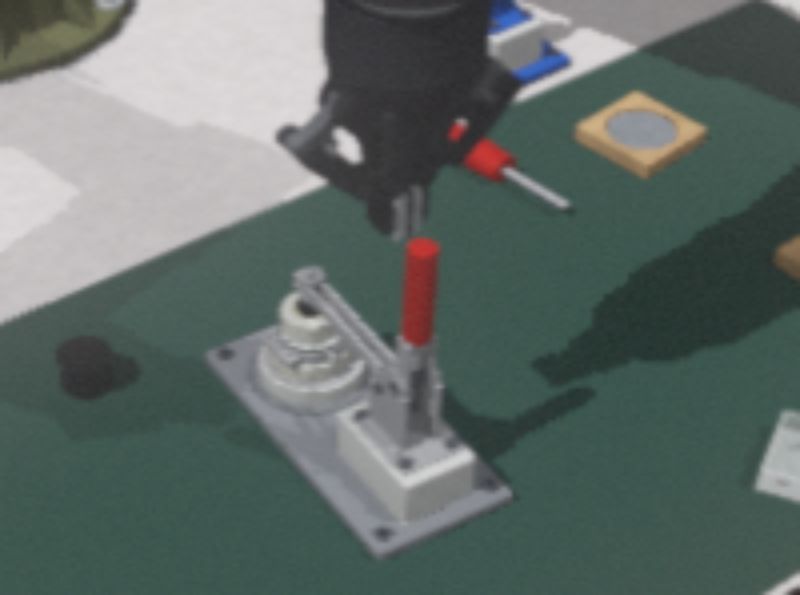

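View pics/w3.png

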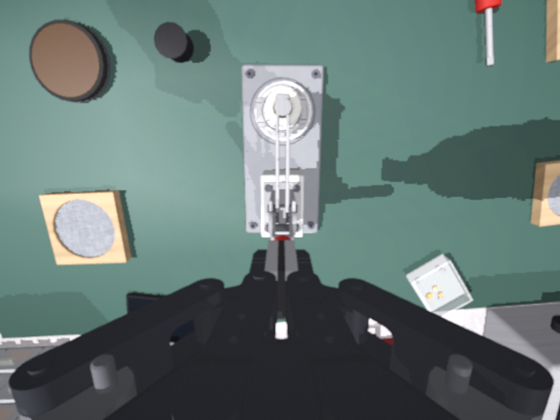

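send_rows(moves=[[0,0,-3,0],[0,0,-3,0],[0,0,0,0]])

```text
time: 6.5
tool_pos: [584.7, -60.0, 189.7]
ee_rot: [-0.519, 0.519, 0.48, -0.48]
contact_force: [-1.2, 0.5, -0.1]
finger_gap: -0.003
```

send_rows(moves=[[0,0,-3,0],[0,0,-3,0],[0,0,0,0]])

```text
time: 6.75
tool_pos: [590.7, -60.4, 189.2]
ee_rot: [-0.519, 0.519, 0.48, -0.48]
contact_force: [-1.4, -0.2, -0.2]
finger_gap: -0.003
```

Run:
```python
from h import *
print(get_state()['tool_pos'],get_state()['contact_force'])
s=get_calibration('scene');print(proj(s,[578.6,-59.6,189.7]),proj(s,[578.6,-59.6,200]), proj(s,get_state()['tool_pos']))
im=camera('scene');cv2.imwrite('pics/s4.png',cv2.resize(im[180:350,200:400],None,fx=4,fy=3.5))
```

```text
[590.67786187 -60.4357273  189.19309706] [-1.44765896 -0.16501226 -0.18413399]
(np.float64(297.78103635087183), np.float64(255.52547657601713)) (np.float64(297.9467902627382), np.float64(251.90074262920774)) (np.float64(301.1349755856993), np.float64(259.3800727289574))
```

View pics/s4.png

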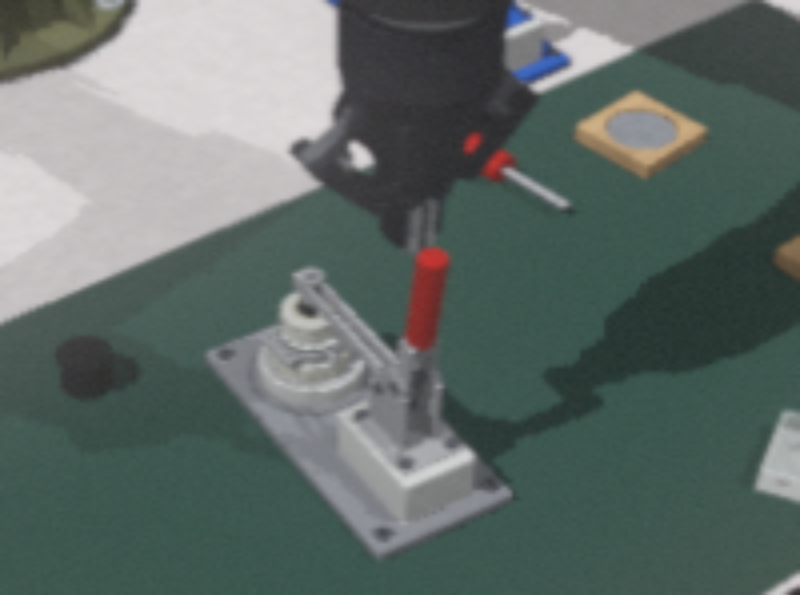

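The handle now leans with a 1.4 N reaction. The scene picture shows the fingertips about 20 mm above the reported TCP, so my first push slid over the top. I continue the arc 20 mm lower.

send_rows(moves=[[0,5,0,0],[0,4,0,0],[0,0,-4.5,0],[0,0.5,-4.5,0],[0,0.5,-4.5,0],[0,1,-4.5,0],[0,1,-4.5,0],[0,1.5,-4.5,0],[0,1.5,-4,0],[0,1.5,-4,0]])

```text
time: 7.63
tool_pos: [625.7, -63.2, 172.8]
ee_rot: [-0.519, 0.519, 0.48, -0.48]
contact_force: [-0.7, -0.2, 1.4]
finger_gap: -0.003
```

Run:
```python
from h import *
print(get_state()['tool_pos'],get_state()['contact_force'])
im=camera('scene');cv2.imwrite('pics/s5.png',cv2.resize(im[180:350,200:400],None,fx=4,fy=3.5))
```

```text
[625.67240116 -63.18150324 172.78725662] [-0.74498349 -0.1852801   1.38286545]
```

View pics/s5.png

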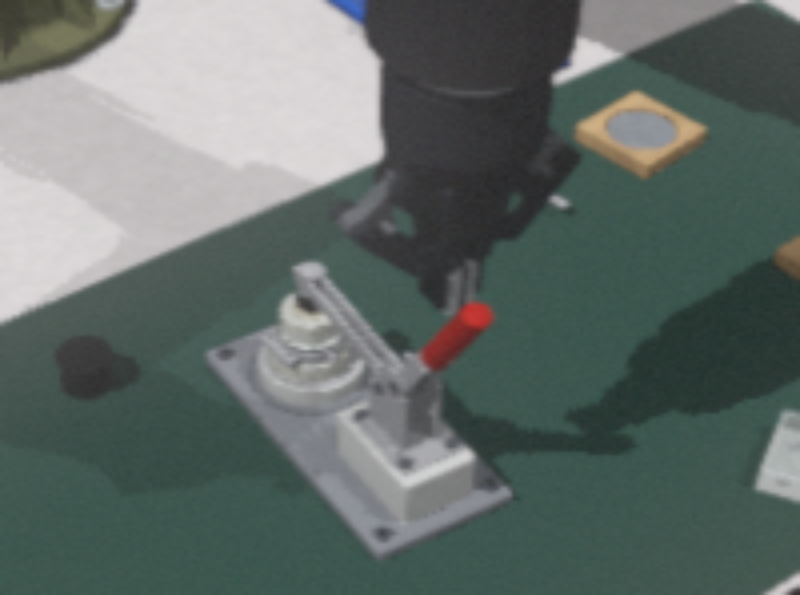

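send_rows(moves=[[0,2,-4,0],[0,2,-4,0],[0,2.5,-4,0],[0,2.5,-4,0],[0,3,-3.5,0],[0,3,-3.5,0],[0,3,-3,0],[0,3,-3,0],[0,2,-2,0]])

```text
time: 8.43
tool_pos: [656.4, -65.4, 149.0]
ee_rot: [0.519, -0.519, -0.48, 0.48]
contact_force: [-0.7, 0.3, 3.3]
finger_gap: 0.002
```

Run:
```python
from h import *
print(get_state()['tool_pos'],get_state()['contact_force'])
im=camera('scene');cv2.imwrite('pics/s6.png',cv2.resize(im[180:350,200:400],None,fx=4,fy=3.5))
```

```text
[656.35473351 -65.4212191  149.04599734] [-0.68214532  0.28603843  3.2646123 ]
```

View pics/s6.png

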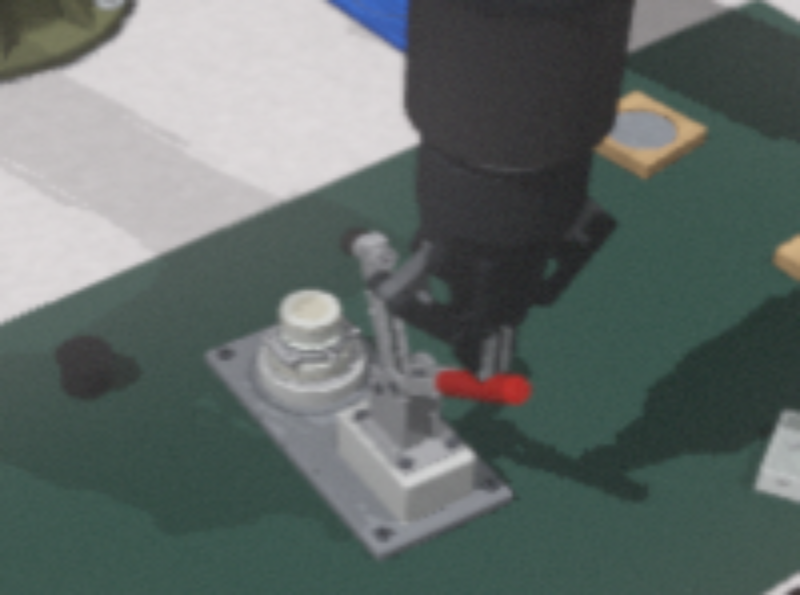

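send_rows(moves=[[0,2,-1.5,0],[0,2,-1,0],[0,0,0,0]])

```text
time: 8.73
tool_pos: [658.5, -65.5, 144.9]
ee_rot: [0.519, -0.519, -0.48, 0.481]
contact_force: [-0.2, 0.1, 0.5]
finger_gap: -0.001
```

send_rows(moves=[[0,2,0,0],[0,1,0,0],[0,0,0,0]])

```text
time: 8.98
tool_pos: [658.4, -65.6, 142.4]
ee_rot: [0.519, -0.519, -0.48, 0.48]
contact_force: [-0.8, 0.6, 0.5]
finger_gap: -0.002
```

Run:
```python
from h import *
s=get_calibration('scene');th=-0.075
H=np.array([600,-60.8,110]);u=np.array([np.cos(th),np.sin(th),0])
for a in (.8,.88,.95): print(a,[(round((v[0]-200)*4),round((v[1]-180)*3.5)) for v in [proj(s,H+r*(np.sin(a)*u+np.array([0,0,np.cos(a)]))) for r in (112,36)]])
im=camera('scene');cv2.imwrite('pics/s7.png',cv2.resize(im[180:350,200:400],None,fx=4,fy=3.5))
```

```text
0.8 [(510, 381), (439, 380)]
0.88 [(517, 396), (441, 384)]
0.95 [(522, 409), (443, 388)]
```

View pics/s7.png

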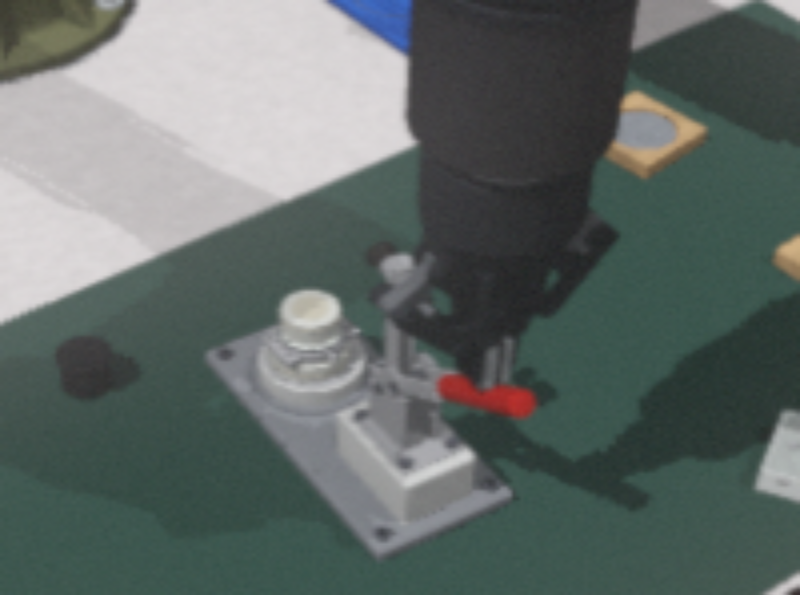

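send_rows(moves=[[0,2,0,0],[0,1,0,0],[0,0,0,0]])

```text
time: 9.28
tool_pos: [658.4, -65.6, 139.4]
ee_rot: [0.519, -0.519, -0.48, 0.48]
contact_force: [0.5, -0.3, 1.4]
finger_gap: -0.003
```

send_rows(moves=[[0,1.5,0,0],[0,1,0,0],[0,0,0,0]])

```text
time: 9.53
tool_pos: [658.8, -65.7, 139.0]
ee_rot: [-0.518, 0.519, 0.481, -0.48]
contact_force: [-0.9, 1.5, 7.1]
finger_gap: 0.001
```

send_rows(moves=[[0,-10,0,0],[0,-20,0,0],[0,-25,0,0],[0,-25,0,0],[0,-15,0,0],[0,0,20,0],[0,0,25,0],[0,0,25,0],[0,0,25,0],[0,0,25,0],[0,0,25,0],[0,0,20,0],[0,0,0,0]], jaw=0.7)

```text
time: 10.62
tool_pos: [491.9, -52.9, 233.8]
ee_rot: [-0.519, 0.519, 0.481, -0.48]
contact_force: [0.6, -0.8, 0.5]
finger_gap: 0.699
```

Run:
```python
from h import *
print(get_state()['tool_pos'],get_state()['finger_gap'])
s=get_calibration('scene');w=get_calibration('wrist');p=get_state()['tool_pos'];R=Rt()
print('scene tcp',proj(s,p),'wrist tcp',proj(w,p), 'hold',proj(w,p-18.7*R[:,1]))
im=camera('scene');cv2.imwrite('pics/s8.png',cv2.resize(im[130:300,190:390],None,fx=4,fy=3.5));cv2.imwrite('pics/w8.png',camera('wrist'))
```

```text
[491.93215522 -52.86298319 233.76324666] 0.6992612454237046
scene tcp (np.float64(275.39740716822973), np.float64(214.8281523432163)) wrist tcp (np.float64(282.16430155824963), np.float64(239.75239377548218)) hold (np.float64(282.2885797515109), np.float64(252.28899844201493))
```

View pics/s8.png

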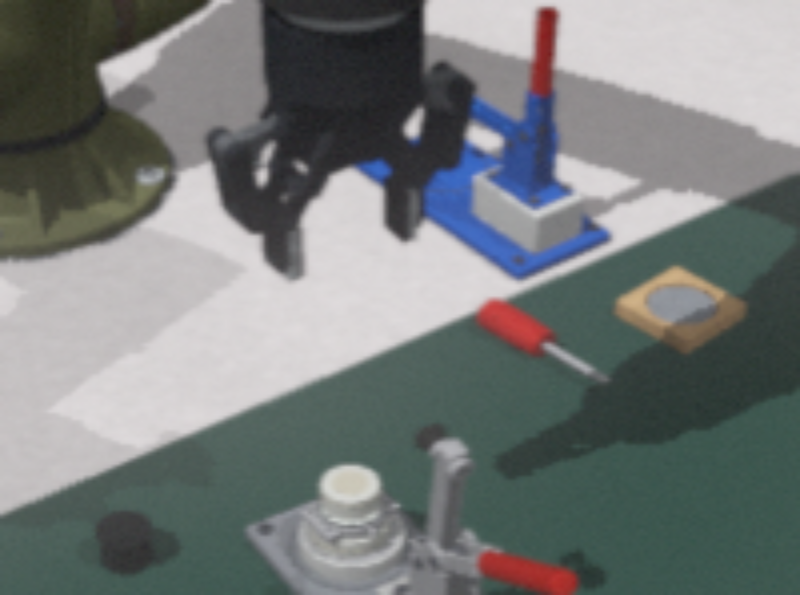

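View pics/w8.png

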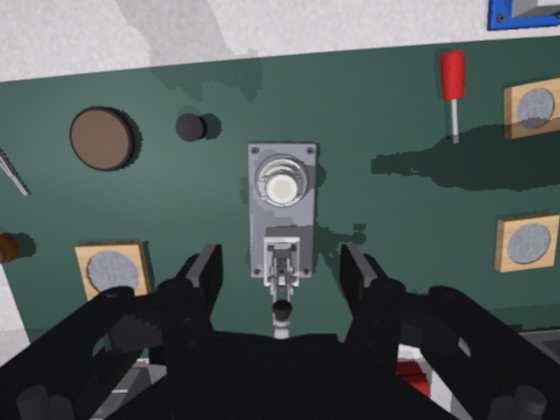

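Run:
```python
from h import *
s=get_calibration('scene');w=get_calibration('wrist');p=get_state()['tool_pos'];R=Rt()
# scene crop px for fingertips: corners
for k in (0,10,20,30):
  for sx in (-1,1):
    row=[]
    for d in (30,44):
      for e in (-11,11):
        q=p+sx*d*R[:,0]-k*R[:,1]+e*R[:,2]
        a=proj(s,q);b=proj(w,q); row.append(((round((a[0]-190)*4),round((a[1]-130)*3.5)),(round(b[0]),round(b[1]))))
    print(k,sx,row)
im=camera('scene');cv2.imwrite('pics/s9.png',cv2.resize(im[150:230,230:320],None,fx=8,fy=7,interpolation=cv2.INTER_CUBIC))
```

```text
0 -1 [((304, 328), (234, 256)), ((283, 307), (232, 223)), ((281, 336), (211, 256)), ((259, 315), (209, 223))]
0 1 [((404, 293), (330, 256)), ((382, 273), (332, 223)), ((427, 285), (353, 256)), ((404, 265), (355, 223))]
10 -1 [((304, 315), (231, 264)), ((282, 294), (229, 228)), ((280, 323), (207, 263)), ((259, 302), (205, 228))]
10 1 [((405, 280), (333, 263)), ((382, 260), (335, 228)), ((427, 272), (357, 263)), ((404, 252), (360, 228))]
20 -1 [((304, 302), (228, 272)), ((282, 280), (226, 234)), ((280, 310), (203, 271)), ((258, 289), (200, 234))]
20 1 [((405, 267), (336, 271)), ((382, 247), (338, 234)), ((428, 259), (361, 271)), ((405, 239), (364, 234))]
30 -1 [((304, 288), (225, 281)), ((282, 267), (223, 241)), ((279, 297), (198, 281)), ((257, 275), (195, 241))]
30 1 [((405, 254), (340, 281)), ((382, 233), (342, 241)), ((428, 246), (366, 280)), ((405, 226), (370, 241))]
```

View pics/s9.png

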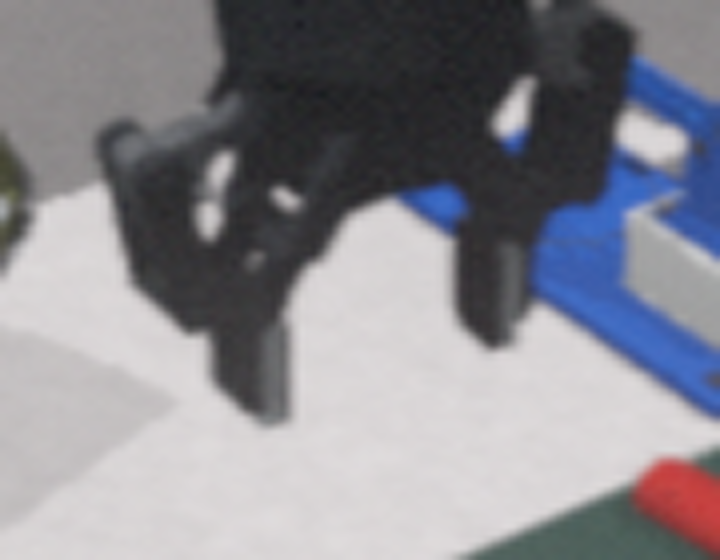

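send_rows(moves=[[22,5,0,0],[22,5,0,0],[22,10,0,0],[22,20,0,0],[22,30,0,0],[22,30,0,0],[0,30,0,0],[0,30,0,0],[0,30,0,0],[0,20,0,0],[0,14,0,0],[0,0,0,0]], jaw=0.4)

```text
time: 11.77
tool_pos: [502.0, 77.7, 3.6]
ee_rot: [0.52, -0.518, -0.478, 0.483]
contact_force: [-1.1, -0.1, -0.4]
finger_gap: 0.404
```

Run:
```python
from h import *
print(get_state()['tool_pos'],get_state()['finger_gap'])
im=camera('scene');cv2.imwrite('pics/s10.png',cv2.resize(im[180:330,240:400],None,fx=5,fy=4,interpolation=cv2.INTER_CUBIC))
```

```text
[501.99112422  77.74231147   3.57945764] 0.4035187261557657
```

View pics/s10.png

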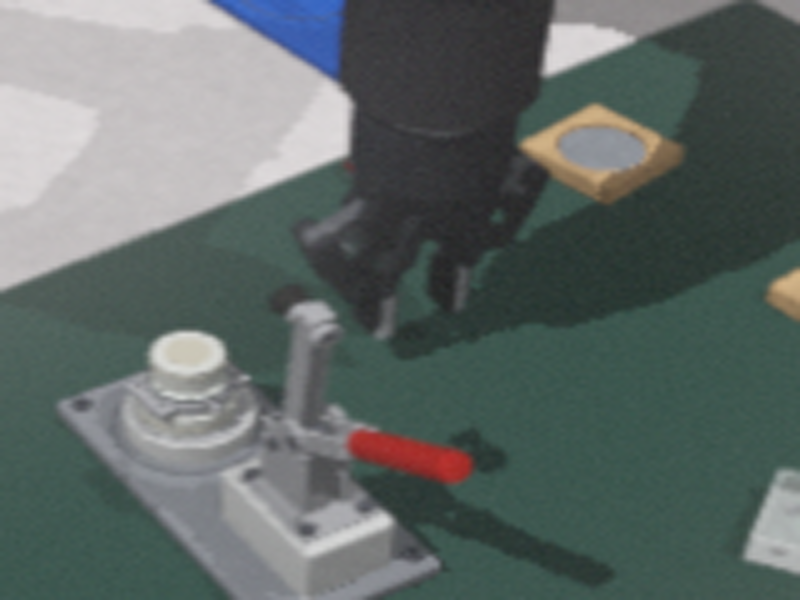

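TCP reads z=3.6, yet the fingertips (about (385,335) and (460,305) in the crop) clearly hover above the bench. I measure the true tip offset by touching down slowly.

send_rows(moves=[[0,6,0,0],[0,6,0,0],[0,3,0,0],[0,0,0,0]])

```text
time: 12.15
tool_pos: [504.0, 78.7, -7.2]
ee_rot: [0.519, -0.519, -0.48, 0.48]
contact_force: [-0.2, -0.5, 0.3]
finger_gap: 0.397
```

send_rows(moves=[[0,2,0,0],[0,2,0,0],[0,0,0,0]])

```text
time: 12.4
tool_pos: [504.1, 78.7, -11.0]
ee_rot: [0.519, -0.519, -0.48, 0.48]
contact_force: [0.7, 0.0, -0.2]
finger_gap: 0.402
```

send_rows(moves=[[0,2,0,0],[0,2,0,0],[0,0,0,0]])

```text
time: 12.65
tool_pos: [503.9, 78.7, -15.2]
ee_rot: [0.519, -0.519, -0.48, 0.48]
contact_force: [0.2, 0.5, -0.5]
finger_gap: 0.402
```

send_rows(moves=[[0,2,0,0],[0,2,0,0],[0,0,0,0]])

```text
time: 12.9
tool_pos: [503.9, 78.6, -19.4]
ee_rot: [0.519, -0.519, -0.48, 0.481]
contact_force: [-0.5, 0.5, -1.4]
finger_gap: 0.398
```

send_rows(moves=[[0,2,0,0],[0,1.5,0,0],[0,0,0,0]])

```text
time: 13.15
tool_pos: [504.0, 78.6, -22.7]
ee_rot: [0.519, -0.519, -0.48, 0.481]
contact_force: [-0.4, -0.1, -0.4]
finger_gap: 0.403
```

send_rows(moves=[[0,1.5,0,0],[0,1,0,0],[0,0,0,0]])

```text
time: 13.4
tool_pos: [504.0, 78.7, -25.1]
ee_rot: [0.519, -0.519, -0.48, 0.48]
contact_force: [0.0, 0.4, -0.3]
finger_gap: 0.401
```

send_rows(moves=[[0,1.5,0,0],[0,0,0,0]])

```text
time: 13.57
tool_pos: [504.1, 78.7, -26.6]
ee_rot: [0.519, -0.519, -0.48, 0.48]
contact_force: [0.1, 0.4, 0.9]
finger_gap: 0.398
```

send_rows(moves=[[0,1.5,0,0],[0,0,0,0]])

```text
time: 13.73
tool_pos: [504.3, 78.7, -26.8]
ee_rot: [-0.519, 0.519, 0.48, -0.48]
contact_force: [-3.1, -0.6, 5.8]
finger_gap: 0.4
```

send_rows(moves=[[0,1.5,0,0],[0,0,0,0]])

```text
time: 13.9
tool_pos: [504.4, 78.7, -26.9]
ee_rot: [-0.519, 0.519, 0.48, -0.481]
contact_force: [-10.4, 0.1, 16.2]
finger_gap: 0.403
```

send_rows(moves=[[0,-3,0,0],[0,0,0,0],[0,0,0,0],[0,0,0,0]], jaw=0.73)

```text
time: 14.23
tool_pos: [504.0, 78.6, -26.7]
ee_rot: [0.519, -0.519, -0.48, 0.48]
contact_force: [-0.4, -0.0, 0.4]
finger_gap: 0.732
```

send_rows(moves=[[0,1.5,0,0],[0,1.5,0,0],[0,0,0,0]])

```text
time: 14.48
tool_pos: [503.8, 78.5, -30.0]
ee_rot: [0.519, -0.519, -0.48, 0.481]
contact_force: [0.2, 0.5, -0.6]
finger_gap: 0.73
```

send_rows(moves=[[0,1.5,0,0],[0,0,0,0]])

```text
time: 14.65
tool_pos: [504.0, 78.6, -31.2]
ee_rot: [0.519, -0.519, -0.48, 0.481]
contact_force: [-0.5, -0.1, 0.2]
finger_gap: 0.727
```

send_rows(moves=[[0,1.5,0,0],[0,0,0,0]])

```text
time: 14.82
tool_pos: [504.3, 78.7, -31.6]
ee_rot: [-0.519, 0.519, 0.48, -0.48]
contact_force: [-3.7, -0.6, 4.7]
finger_gap: 0.732
```

send_rows(moves=[[0,-10,0,0],[0,-25,0,0],[0,-30,0,0],[0,-30,0,0],[0,-30,0,0],[0,-30,0,0],[-22,-25,0,0],[-22,0,2,0],[-22,0,2,0],[-22,0,2,0],[-22,0,2,0],[-21,0,0,0],[0,0,0,0]], jaw=0.7)

```text
time: 15.9
tool_pos: [485.7, -53.9, 148.5]
ee_rot: [-0.519, 0.52, 0.48, -0.48]
contact_force: [0.3, 0.1, 1.1]
finger_gap: 0.692
```

Run:
```python
from h import *
print(get_state()['tool_pos'],get_state()['finger_gap'])
w=get_calibration('wrist');im=camera('wrist');cv2.imwrite('pics/w11.png',im)
np.savez('w11.npz',**w)
for X in ([496,-52,74],[496,-52,28]): print(proj(w,X))
cv2.imwrite('pics/w11c.png',cv2.resize(im[60:280,190:380],None,fx=3.5,fy=2.7,interpolation=cv2.INTER_CUBIC))
```

```text
[485.72298205 -53.85510412 148.52892856] 0.6921489441544996
(np.float64(284.95746324508775), np.float64(218.84001216446106))
(np.float64(284.3903076708493), np.float64(205.22447739696835))
```

View pics/w11c.png

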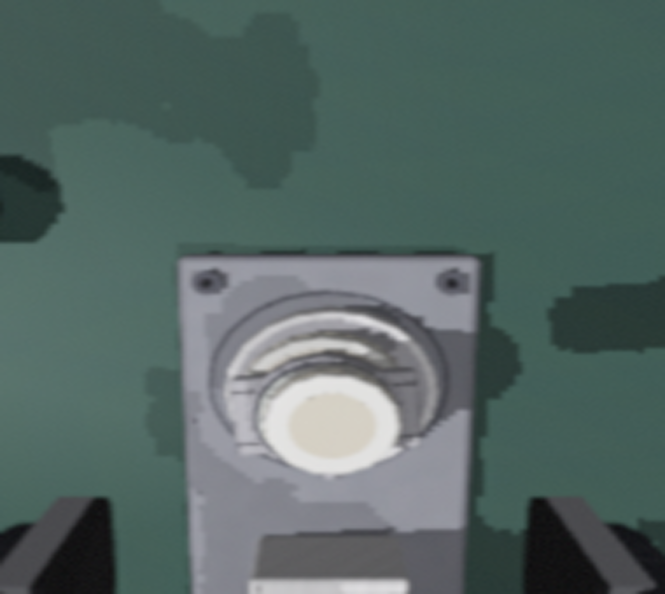

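Run:
```python
from h import *
w=dict(np.load('w11.npz'));im=cv2.imread('pics/w11.png');hsv=cv2.cvtColor(im,cv2.COLOR_BGR2HSV)
m=cv2.inRange(hsv,(0,0,190),(40,60,255));m[:, :255]=0;m[:,310:]=0;m[:188]=0;m[240:]=0
n,l,st,ce=cv2.connectedComponentsWithStats(m);i=1+np.argmax(st[1:,4]);k,_=cv2.findContours((l==i).astype(np.uint8),cv2.RETR_EXTERNAL,cv2.CHAIN_APPROX_NONE)
k=max(k,key=cv2.contourArea);print(st[i],ce[i])
P=np.array([onplane(w,u,v,74)[:2] for u,v in k[:,0]],np.float32);print(cv2.minEnclosingCircle(P),P.min(0),P.max(0))
c=onplane(w,*cv2.minEnclosingCircle(k)[0],74)
R=Rt();p=get_state()['tool_pos'];print(c,'delta tool',R.T@(c-p))
```

```text
[ 265  199   39   36 1084] [283.98708487 216.83763838]
((494.9320983886719, -53.193275451660156), 17.004154205322266) [478.13965  -69.300156] [510.17184 -36.29402]
[494.44377345 -53.11446623  74.        ] delta tool [ 0.19030733 74.36770238 -8.41953322]
```

send_rows(moves=[[0,0,-4.5,0],[0,0,-4.5,0],[0,20,0,0],[0,20,0,0],[0,20,0,0],[0,20,0,0],[0,14,0,0],[0,10,0,0],[0,6,0,0],[0,4,0,0],[0,0,0,0]], jaw=0.65, force=25)

```text
time: 16.87
tool_pos: [495.1, -51.7, 33.4]
ee_rot: [0.519, -0.519, -0.48, 0.481]
contact_force: [-0.6, -0.1, -0.1]
finger_gap: 0.648
```

send_rows(moves=[[0,0,0,0],[0,0,0,0],[0,0,0,0],[0,0,0,0],[0,0,0,0]], jaw=0.2)

```text
time: 17.28
tool_pos: [495.9, -51.9, 34.8]
ee_rot: [-0.518, 0.519, 0.481, -0.48]
contact_force: [0.4, -0.2, 3.9]
finger_gap: 0.384
```

send_rows(moves=[[0,0,0,0],[0,0,0,0]])

```text
time: 17.45
tool_pos: [495.9, -51.9, 34.8]
ee_rot: [-0.518, 0.519, 0.481, -0.48]
contact_force: [0.4, 0.9, 6.2]
finger_gap: 0.383
```

Run:
```python
from h import *
print(get_state()['contact_force'],get_state()['finger_gap'])
im=camera('scene');cv2.imwrite('pics/s12.png',cv2.resize(im[230:330,230:350],None,fx=6,fy=6,interpolation=cv2.INTER_CUBIC))
```

```text
[0.38107837 0.86502473 6.16925413] 0.3825720066821509
```

View pics/s12.png

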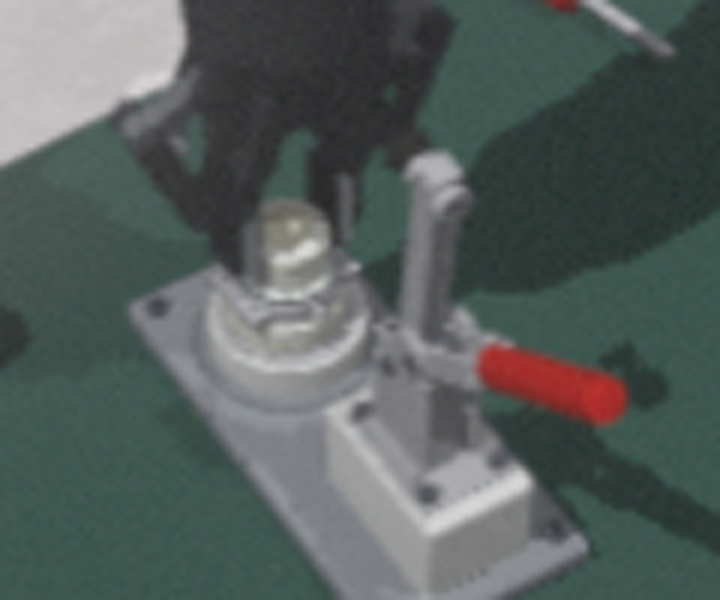

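send_rows(moves=[[0,-3,0,0],[0,-6,0,0],[0,-12,0,0],[0,-20,0,0],[0,-20,0,0],[5,-15,2,0],[15,-4,4,0],[23,0,6,0],[25,0,7,0],[25,0,7,0],[25,0,7,0],[25,0,7,0],[25,0,7,0],[25,0,7,0],[25,0,7,0],[25,0,7,0],[25,0,7,0],[25,0,7,0],[23,0,6,0]])

```text
time: 19.08
tool_pos: [431.2, 271.3, 114.6]
ee_rot: [0.519, -0.519, -0.481, 0.48]
contact_force: [0.6, 0.8, 0.1]
finger_gap: 0.379
```

Run:
```python
from h import *
p=get_state()['tool_pos'];R=Rt();print(p,get_state()['finger_gap'],R.T@(np.array([429.5,280.3,-10.7])-p))
cv2.imwrite('pics/w13.png',camera('wrist'))
```

```text
[431.23745406 271.2503426  114.63387364] 0.3791429348982019 [  8.82569219 125.33783833   2.45527341]
```

View pics/w13.png

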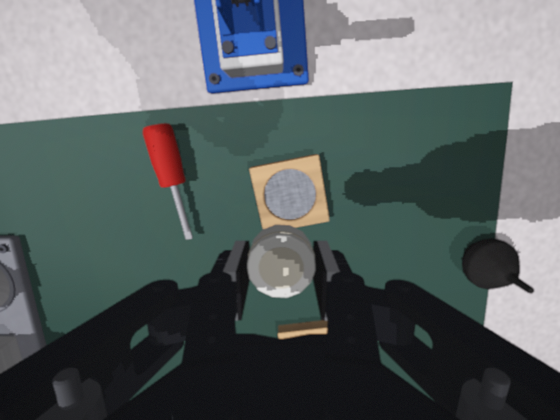

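Die held in the jaws at (281,262), and the recess of the small block is at (290,194). I cross-check the block position from this wrist view.

```bash
cat >> h.py <<'E'
def wood(im,w,z=14,box=None):
    hsv=cv2.cvtColor(im,cv2.COLOR_BGR2HSV);m=cv2.inRange(hsv,(8,60,120),(25,255,255))
    if box: 
        mm=np.zeros_like(m);a,b,c,d=box;mm[b:d,a:c]=255;m&=mm
    for k in cv2.findContours(m,cv2.RETR_EXTERNAL,cv2.CHAIN_APPROX_NONE)[0]:
        if cv2.contourArea(k)<300: continue
        P=np.array([onplane(w,u,v,z)[:2] for u,v in k[:,0]],np.float32);print('wood',cv2.boundingRect(k),cv2.minAreaRect(P))
E
python3 - <<'E'
from h import *
w=get_calibration('wrist');im=cv2.imread('pics/w13.png');wood(im,w);print(onplane(w,290,194,10))
E
```

```text
wood (249, 155, 80, 74) ((425.9423522949219, 281.930908203125), (64.98677062988281, 64.91006469726562), 6.760564804077148)
[426.0071601  282.31993313  10.        ]
```

send_rows(moves=[[5,0,2,0],[4.8,0,1.7,0],[0,20,0,0],[0,25,0,0],[0,25,0,0],[0,20,0,0],[0,15,0,0],[0,8,0,0],[0,5,0,0],[0,3,0,0],[0,2.5,0,0],[0,0,0,0]])

```text
time: 20.13
tool_pos: [429.1, 280.1, -9.3]
ee_rot: [0.519, -0.519, -0.481, 0.48]
contact_force: [-0.5, 0.3, -0.7]
finger_gap: 0.383
```

send_rows(moves=[[0,1,0,0],[0,0.7,0,0],[0,0,0,0]])

```text
time: 20.38
tool_pos: [429.0, 280.2, -11.1]
ee_rot: [0.519, -0.519, -0.481, 0.48]
contact_force: [0.7, -0.6, 0.6]
finger_gap: 0.382
```

send_rows(moves=[[0,0,0,0],[0,0,0,0],[0,0,0,0],[0,0,0,0]], jaw=0.65)

```text
time: 20.72
tool_pos: [428.8, 279.9, -11.4]
ee_rot: [0.519, -0.519, -0.48, 0.48]
contact_force: [0.0, 0.2, -0.1]
finger_gap: 0.651
```

send_rows(moves=[[0,-8,0,0],[0,-20,0,0],[0,-25,0,0],[0,-30,0,0],[0,-30,0,0],[0,-27,0,0],[0,0,0,0]])

```text
time: 21.3
tool_pos: [431.3, 281.5, 136.2]
ee_rot: [-0.519, 0.519, 0.484, -0.477]
contact_force: [0.4, 0.1, 1.1]
finger_gap: 0.648
```

Run:
```python
from h import *
w=get_calibration('wrist');im=camera('wrist');cv2.imwrite('pics/w14.png',im);np.savez('w14.npz',**w)
print(get_state()['tool_pos'])
cv2.imwrite('pics/w14c.png',cv2.resize(im[140:280,200:370],None,fx=4.5,fy=4))
wood(im,w)
```

```text
[430.21535418 281.13323439 132.96829753]
wood (268, 312, 71, 27) ((588.0968627929688, 295.29449462890625), (81.15867614746094, 33.18632507324219), 87.42269134521484)
wood (240, 152, 75, 74) ((426.5783996582031, 279.1348876953125), (65.15391540527344, 65.05511474609375), 6.735502243041992)
```

View pics/w14c.png

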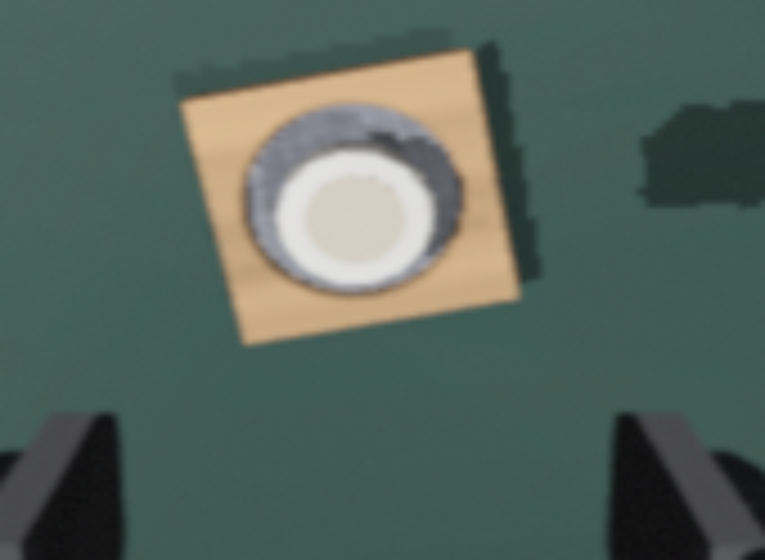

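Run:
```python
from h import *
w=dict(np.load('w14.npz'));print(onplane(w,278.9,194.25,28),onplane(w,200+353/4.5,140+198/4,12))
p=get_state()['tool_pos'];R=Rt();print(R.T@(np.array([487,-52.5,150])-p))
```

```text
[427.76430217 279.77649367  28.        ] [426.50961511 279.41726495  12.        ]
[-328.16737785  -18.44981949  -82.41047421]
```

The press die lies flat at (427.8,279.8), about 1.5 mm from the block centre. Back to the stack for the watch.

send_rows(moves=[[-10,-9,-3,0],[-20,-9,-5,0],[-25,0,-6,0],[-25,0,-6,0],[-25,0,-6,0],[-25,0,-6,0],[-25,0,-6,0],[-25,0,-6,0],[-25,0,-6,0],[-25,0,-6,0],[-25,0,-6,0],[-25,0,-6,0],[-25,0,-6,0],[-20,0,-6,0],[-3,0,-2,0],[0,0,0,0],[0,0,0,0]], jaw=0.8)

```text
time: 22.77
tool_pos: [484.9, -53.5, 146.1]
ee_rot: [0.519, -0.519, -0.48, 0.48]
contact_force: [0.0, 0.8, 0.9]
finger_gap: 0.796
```

Run:
```python
from h import *
print(get_state()['tool_pos'])
w=get_calibration('wrist');im=camera('wrist');cv2.imwrite('pics/w15.png',im);np.savez('w15.npz',**w)
cv2.imwrite('pics/w15c.png',cv2.resize(im[150:260,225:340],None,fx=6.5,fy=5.2,interpolation=cv2.INTER_CUBIC))
```

```text
[484.85655655 -53.53169794 146.11964256]
```

View pics/w15c.png

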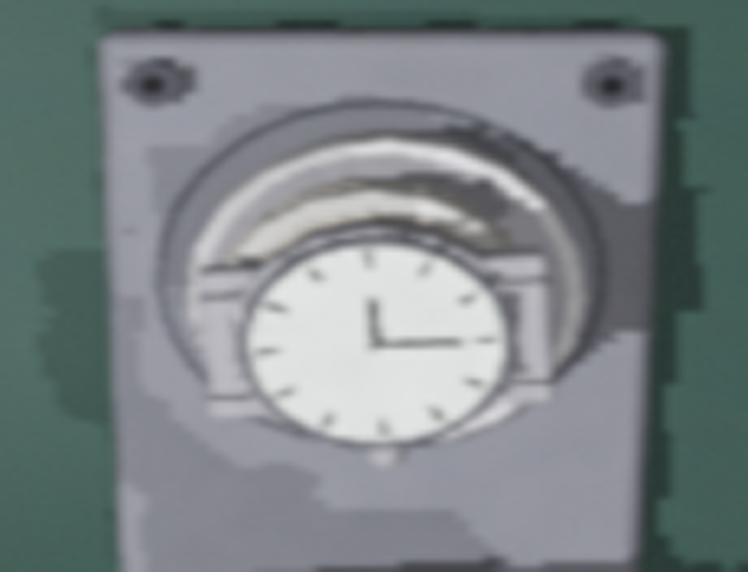

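Run:
```python
from h import *
w=dict(np.load('w15.npz'))
f=lambda a,b,z:onplane(w,225+a/6.5,150+b/5.2,z)
LT,LB,RT,RB=[f(*q,52.5) for q in [(203,268),(210,412),(545,255),(551,397)]]
print(LT,LB,RT,RB,[np.linalg.norm(a-b).round(1) for a,b in [(LT,LB),(RT,RB),(LT,RT),(LB,RB)]])
d=(RT+RB-LT-LB)/2;ang=np.degrees(np.arctan2(d[1],d[0]));e=LT+RT-LB-RB; print('lug dir',ang,'perp',np.degrees(np.arctan2(e[1],e[0])))
R=Rt();print('tool x ang',np.degrees(np.arctan2(R[1,0],R[0,0])))
cen=(LT+LB+RT+RB)/4;dial=f(377,342,56);print(cen,dial,'12h dir',f(370,262,56)-f(384,424,56))
print('delta',R.T@(dial-get_state()['tool_pos']))
```

```text
[482.29163575 -76.8752354   52.5       ] [509.1142826  -78.55821938  52.5       ] [483.72226143 -28.59693869  52.5       ] [510.12639986 -29.15611226  52.5       ] [np.float64(26.9), np.float64(26.4), np.float64(48.3), np.float64(49.4)]
lug dir 88.56747422801948 perp 177.58786374688668
tool x ang 85.58768490976993
[496.31364491 -53.29662643  52.5       ] [496.7604158  -53.36465308  56.        ] 12h dir [-29.92158102   0.31936211   0.        ]
delta [  0.61923291  90.2152457  -11.90220544]
```

send_rows(moves=[[0.5,0,-6,-0.027],[0,0,-5.7,-0.027],[0,20,0,0],[0,20,0,0],[0,20,0,0],[0,20,0,0],[0,20,0,0],[0,15,0,0],[0,8,0,0],[0,4,0,0],[0,0,0,0],[0,0,0,0]], jaw=0.85, force=30)

```text
time: 23.82
tool_pos: [497.5, -53.4, 20.5]
ee_rot: [-0.505, 0.506, 0.495, -0.494]
contact_force: [0.0, -1.4, -0.0]
finger_gap: 0.847
```

Run:
```python
from h import *
R=Rt();p=get_state()['tool_pos'];print(p,np.degrees(np.arctan2(R[1,0],R[0,0])),R.T@(np.array([496.6,-53.3,15.6])-p))
im=camera('wrist');cv2.imwrite('pics/w16.png',im)
im=camera('scene');cv2.imwrite('pics/s16.png',cv2.resize(im[230:330,230:350],None,fx=6,fy=6,interpolation=cv2.INTER_CUBIC))
```

```text
[497.50160496 -53.35319544  20.45691014] 88.70924884709164 [0.03271753 4.85585542 0.90823733]
```

View pics/w16.png

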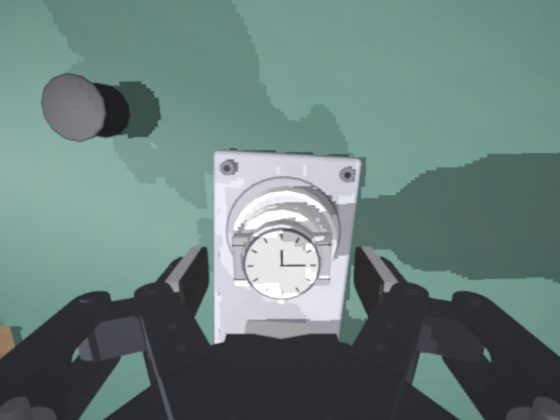

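View pics/s16.png

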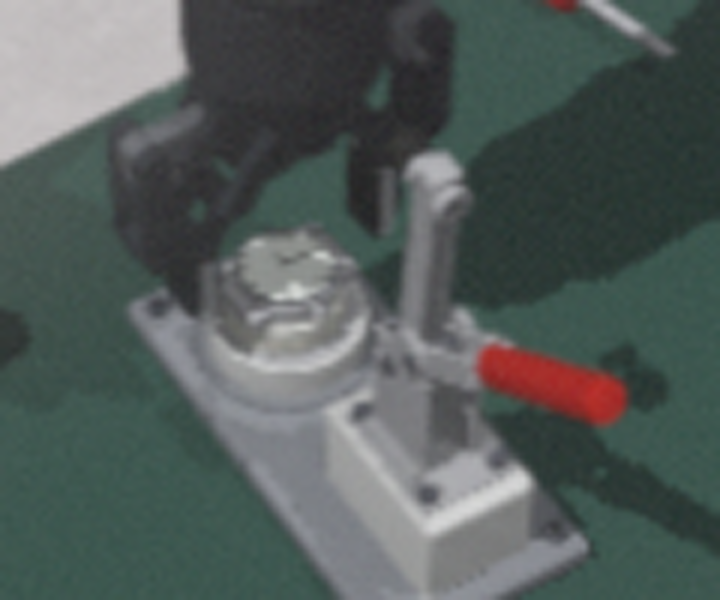

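The watch at (282,263) is centred between the pads and its lugs are parallel to them. I lower 5 mm and close.

send_rows(moves=[[0,3,0.5,0],[0,2,0,0],[0,0,0,0]])

```text
time: 24.17
tool_pos: [496.2, -53.7, 14.1]
ee_rot: [0.506, -0.506, -0.494, 0.494]
contact_force: [0.6, 0.1, -0.1]
finger_gap: 0.846
```

send_rows(moves=[[0,0,0,0],[0,0,0,0],[0,0,0,0],[0,0,0,0],[0,0,0,0],[0,0,0,0]], jaw=0.4)

```text
time: 24.67
tool_pos: [496.7, -53.7, 14.8]
ee_rot: [-0.506, 0.506, 0.494, -0.494]
contact_force: [0.2, -0.1, 1.1]
finger_gap: 0.577
```

send_rows(moves=[[0,-2,0,0],[0,-3,0,0],[0,0,0,0]])

```text
time: 24.92
tool_pos: [496.6, -53.7, 19.9]
ee_rot: [-0.506, 0.506, 0.494, -0.494]
contact_force: [0.6, -0.6, 0.0]
finger_gap: 0.574
```

Run:
```python
from h import *
im=camera('wrist');cv2.imwrite('pics/w17.png',im)
im=camera('scene');cv2.imwrite('pics/s17.png',cv2.resize(im[230:330,230:350],None,fx=6,fy=6,interpolation=cv2.INTER_CUBIC))
```

```text
(no output)
```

View pics/s17.png

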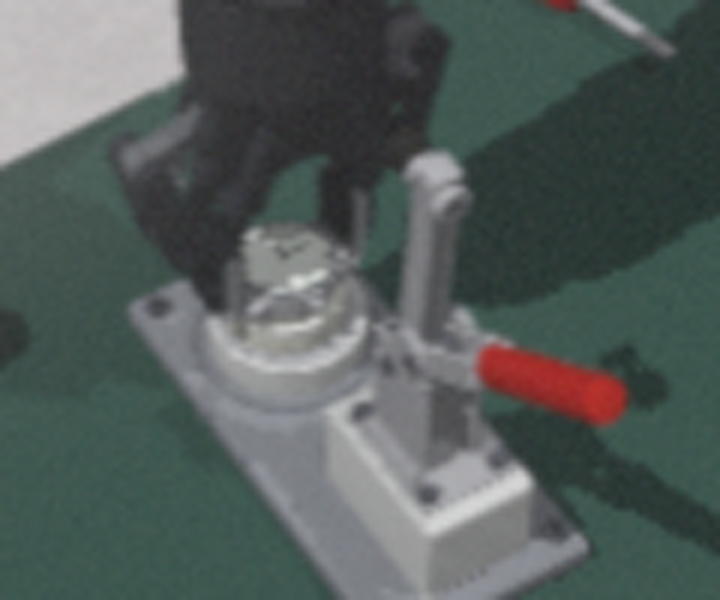

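View pics/w17.png

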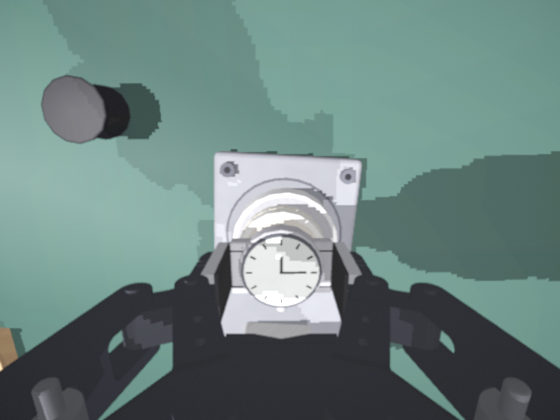

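send_rows(moves=[[0,-5,0,0],[0,-10,0,0],[0,-15,0,0],[0,-20,0,0],[0,-20,0,0],[-4,-10,1,0],[-10,0,3,0],[-16,0,4,0],[-20,0,5,0],[-22,0,6,0],[-22,0,6,0],[-22,0,6,0],[-22,0,6,0],[-22,0,6,0],[-20,0,6,0],[-16,0,5,0],[-10,0,4,0],[-4,0,2,0],[0,0,0,0]])

```text
time: 26.6
tool_pos: [430.8, -262.8, 98.8]
ee_rot: [0.507, -0.506, -0.494, 0.494]
contact_force: [1.2, -0.4, -1.0]
finger_gap: 0.574
```

Run:
```python
from h import *
p=get_state()['tool_pos'];R=Rt();print(p,get_state()['finger_gap'])
w=get_calibration('wrist');im=camera('wrist');cv2.imwrite('pics/w18.png',im);np.savez('w18.npz',**w)
print(R.T@(np.array([426,-282.5,-14.4])-p))
```

```text
[ 430.76863352 -262.83270758   98.80878961] 0.5738901207618313
[-19.82814368 113.20461594   4.16316601]
```

View pics/w18.png

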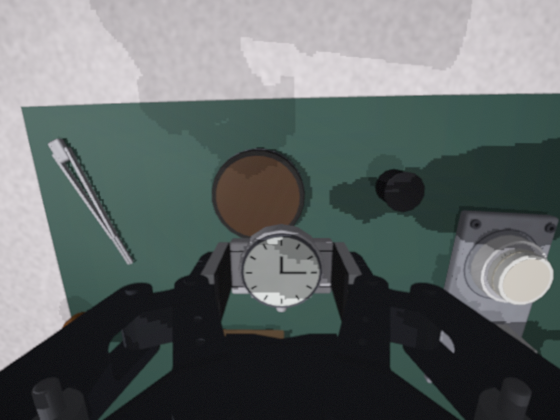

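Run:
```python
from h import *
w=dict(np.load('w18.npz'));im=cv2.imread('pics/w18.png');hsv=cv2.cvtColor(im,cv2.COLOR_BGR2HSV)
m=cv2.inRange(hsv,(0,60,30),(20,255,160));m[:140]=0;m[235:]=0;m[:,:200]=0;m[:,315:]=0
k=max(cv2.findContours(m,cv2.RETR_EXTERNAL,cv2.CHAIN_APPROX_NONE)[0],key=cv2.contourArea)
P=np.array([onplane(w,u,v,14)[:2] for u,v in k[:,0] if v<222])
A=np.c_[2*P,np.ones(len(P))];s=np.linalg.lstsq(A,(P**2).sum(1),rcond=None)[0];print(s[:2],np.sqrt(s[2]+s[0]**2+s[1]**2))
```

```text
[ 423.6328749  -284.19182834] 36.703068268814015
```

send_rows(moves=[[-8,0,2,0],[-8,0,2,0],[-4.6,0,1.5,0],[0,12,0,0],[0,18,0,0],[0,18,0,0],[0,18,0,0],[0,12,0,0],[0,8,0,0],[0,0,0,0]])

```text
time: 27.48
tool_pos: [424.4, -282.2, 11.2]
ee_rot: [0.507, -0.505, -0.494, 0.495]
contact_force: [-0.0, 0.7, -1.0]
finger_gap: 0.576
```

Run:
```python
from h import *
p=get_state()['tool_pos'];R=Rt();print(p,R.T@(np.array([424.8,-283.3,-14.2])-p))
```

```text
[ 424.44839303 -282.16000644   11.2031208 ] [-1.16283672 25.40033852 -0.46083904]
```

send_rows(moves=[[-1,8,-0.5,0],[0,7,0,0],[0,4,0,0],[0,2,0,0],[0,1.5,0,0],[0,1,0,0],[0,0,0,0]])

```text
time: 28.07
tool_pos: [426.2, -283.7, -9.9]
ee_rot: [-0.506, 0.506, 0.494, -0.494]
contact_force: [-0.0, -0.4, -0.6]
finger_gap: 0.575
```

send_rows(moves=[[0,1,0,0],[0,0.7,0,0],[0,0,0,0]])

```text
time: 28.32
tool_pos: [426.1, -283.7, -11.8]
ee_rot: [0.506, -0.506, -0.494, 0.494]
contact_force: [-0.4, -0.0, -1.1]
finger_gap: 0.574
```

send_rows(moves=[[0,1,0,0],[0,1,0,0],[0,0,0,0]])

```text
time: 28.57
tool_pos: [425.9, -283.6, -14.0]
ee_rot: [0.506, -0.506, -0.494, 0.494]
contact_force: [-0.1, 0.1, -0.8]
finger_gap: 0.574
```

send_rows(moves=[[0,0.7,0,0],[0,0,0,0]])

```text
time: 28.73
tool_pos: [426.1, -283.7, -14.5]
ee_rot: [0.506, -0.506, -0.494, 0.494]
contact_force: [-0.2, -0.1, -1.3]
finger_gap: 0.572
```

send_rows(moves=[[0,0,0,0],[0,0,0,0],[0,0,0,0],[0,0,0,0]], jaw=0.85)

```text
time: 29.07
tool_pos: [426.2, -283.8, -14.2]
ee_rot: [-0.506, 0.506, 0.494, -0.494]
contact_force: [-0.2, 0.1, 0.2]
finger_gap: 0.851
```

send_rows(moves=[[0,-8,0,0],[0,-18,0,0],[0,-25,0,0],[0,-30,0,0],[0,-30,0,0],[0,-30,0,0],[0,-15,0,0],[0,0,0,0]])

```text
time: 29.73
tool_pos: [427.9, -284.8, 147.3]
ee_rot: [-0.503, 0.508, 0.495, -0.493]
contact_force: [-0.7, 0.4, 0.3]
finger_gap: 0.852
```

Run:
```python
from h import *
w=get_calibration('wrist');im=camera('wrist');cv2.imwrite('pics/w19.png',im);np.savez('w19.npz',**w)
print(get_state()['tool_pos'])
cv2.imwrite('pics/w19c.png',cv2.resize(im[140:280,200:370],None,fx=4.5,fy=4))
```

```text
[ 427.15996872 -284.13382604  144.48615369]
```

View pics/w19c.png

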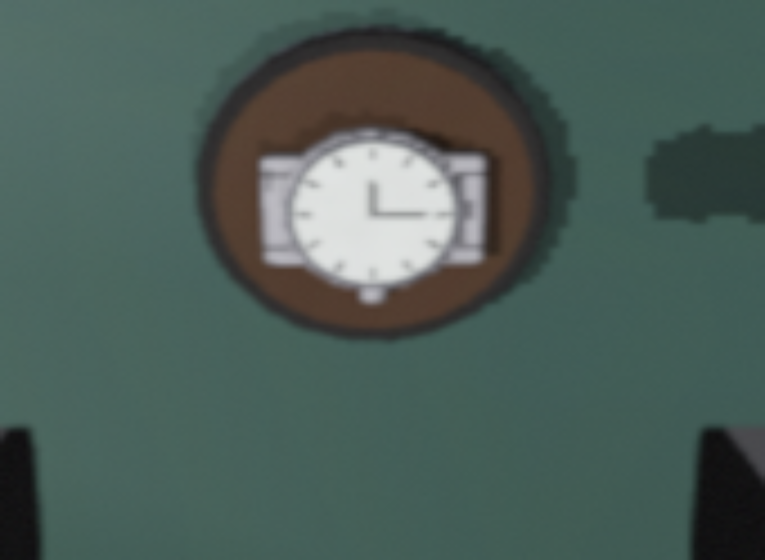

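Run:
```python
from h import *
w=dict(np.load('w19.npz'));f=lambda a,b,z:onplane(w,200+a/4.5,140+b/4,z)
print('dial',f(373,212,26),'cushion',(f(215,190,14)+f(538,190,14))/2, f(376,48,14),f(376,330,14))
p=get_state()['tool_pos'];R=Rt();print(R.T@(np.array([486,-53,146])-p))
```

```text
dial [ 426.22504218 -283.95435185   26.        ] cushion [ 423.08845895 -283.05336727   14.        ] [ 386.49930593 -282.36986788   14.        ] [ 461.56022323 -283.97901201   14.        ]
[232.43602371  -1.5669036  -53.46331682]
```

The watch lies face up on the cushion, dial at (426.2,-284.0) against a cushion centre of about (424,-283). Back to the stack for the support die.

send_rows(moves=[[8,0,-2,0],[16,0,-4,0],[25,0,-6,0],[25,0,-6,0],[25,0,-6,0],[25,0,-6,0],[25,0,-6,0],[25,0,-6,0],[25,0,-6,0],[22,0,-5,0],[10,0,-1,0],[0,0,0,0],[0,0,0,0]])

```text
time: 30.87
tool_pos: [484.9, -53.7, 140.7]
ee_rot: [0.506, -0.505, -0.494, 0.495]
contact_force: [-0.6, -0.3, 0.5]
finger_gap: 0.849
```

Run:
```python
from h import *
print(get_state()['tool_pos'])
w=get_calibration('wrist');im=camera('wrist');cv2.imwrite('pics/w20.png',im);np.savez('w20.npz',**w)
cv2.imwrite('pics/w20c.png',cv2.resize(im[140:280,200:370],None,fx=4.5,fy=4))
```

```text
[484.92538974 -53.6859617  140.71203864]
```

View pics/w20c.png

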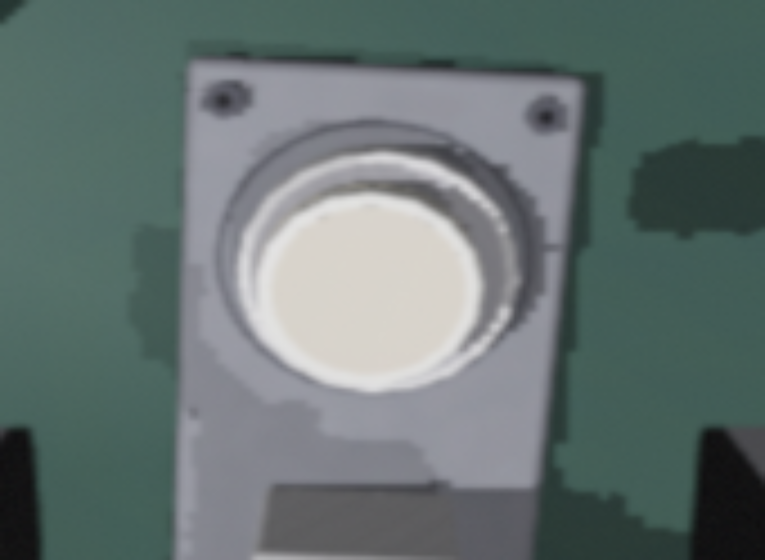

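Run:
```python
from h import *
w=dict(np.load('w20.npz'));f=lambda a,b,z:onplane(w,200+a/4.5,140+b/4,z)
c=(f(255,290,44)+f(482,290,44))/2;print(c,np.linalg.norm(f(255,290,44)-f(482,290,44)),f(369,192,44),f(373,390,44))
print('riser',f(238,275,28),f(525,275,28),f(381,152,28))
p=get_state()['tool_pos'];R=Rt();print(R.T@(np.array([c[0],c[1],0])-p))
```

```text
[495.46091757 -53.81550766  44.        ] 47.319641791338576 [472.07738789 -53.20470958  44.        ] [520.4513663  -53.39612093  44.        ]
riser [495.56903777 -82.53677388  28.        ] [496.98120897 -19.32206116  28.        ] [465.52343645 -50.44636409  28.        ]
[  0.69220417 140.9483058  -10.6268729 ]
```

send_rows(moves=[[0.3,0,-6,0],[0,10,-5.3,0],[0,20,0,0],[0,25,0,0],[0,25,0,0],[0,25,0,0],[0,15,0,0],[0,8,0,0],[0,5,0,0],[0,3,0,0],[0,0,0,0],[0,0,0,0]])

```text
time: 31.92
tool_pos: [497.4, -54.0, 6.5]
ee_rot: [-0.505, 0.506, 0.495, -0.494]
contact_force: [-0.6, -1.1, 0.5]
finger_gap: 0.853
```

send_rows(moves=[[0.3,1,1,0],[0,1,0,0],[0,0,0,0]])

```text
time: 32.17
tool_pos: [495.9, -53.5, 3.9]
ee_rot: [-0.506, 0.506, 0.494, -0.494]
contact_force: [0.8, -0.6, -0.0]
finger_gap: 0.853
```

send_rows(moves=[[0,0,0,0],[0,0,0,0],[0,0,0,0],[0,0,0,0],[0,0,0,0],[0,0,0,0]], jaw=0.4)

```text
time: 32.67
tool_pos: [496.1, -53.6, 4.0]
ee_rot: [-0.506, 0.506, 0.494, -0.494]
contact_force: [-0.1, 1.3, 3.4]
finger_gap: 0.545
```

send_rows(moves=[[0,-2,0,0],[0,-4,0,0],[0,0,0,0]])

```text
time: 32.92
tool_pos: [496.0, -53.7, 10.1]
ee_rot: [-0.506, 0.506, 0.494, -0.494]
contact_force: [0.8, 0.0, -0.5]
finger_gap: 0.548
```

Run:
```python
from h import *
im=camera('scene');cv2.imwrite('pics/s21.png',cv2.resize(im[230:330,230:350],None,fx=6,fy=6,interpolation=cv2.INTER_CUBIC))
```

```text
(no output)
```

View pics/s21.png

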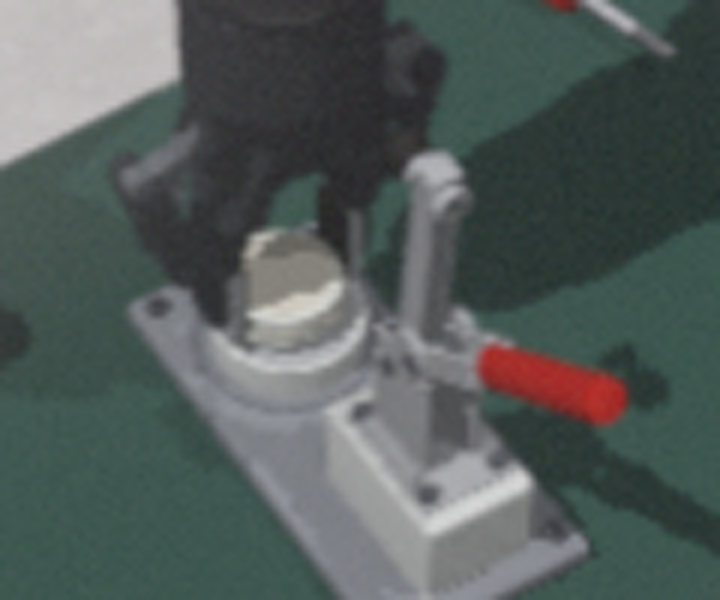

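send_rows(moves=[[0,-6,0,0],[0,-14,0,0],[0,-20,0,0],[0,-20,0,0],[5,-20,0,0],[12,-10,0,0],[20,0,0,0],[25,0,0,0],[25,0,0,0],[25,0,-5,0],[25,0,-10,0],[25,0,-13,0],[25,0,-13,0],[25,0,-13,0],[25,0,-13,0],[25,0,-13,0],[25,0,-12,0],[20,0,-8,0],[10,0,-2,0]])

```text
time: 34.55
tool_pos: [605.0, 263.5, 98.0]
ee_rot: [0.506, -0.505, -0.494, 0.495]
contact_force: [0.7, -0.0, -1.6]
finger_gap: 0.546
```

Run:
```python
from h import *
p=get_state()['tool_pos'];R=Rt();print(p,get_state()['finger_gap'],R.T@(np.array([616,297.5,-14])-p))
w=get_calibration('wrist');im=camera('wrist');cv2.imwrite('pics/w22.png',im);np.savez('w22.npz',**w);wood(im,w)
```

```text
[604.99598321 263.52465052  97.96039273] 0.5455971145193534 [ 34.30004944 111.91417639 -10.45303926]
wood (272, 167, 92, 87) ((614.1663818359375, 296.5284729003906), (80.08586120605469, 78.83792114257812), 2.8285956382751465)
wood (258, 0, 88, 32) ((455.89044189453125, 281.86126708984375), (66.1585922241211, 21.272903442382812), 88.79081726074219)
```

View pics/w22.png

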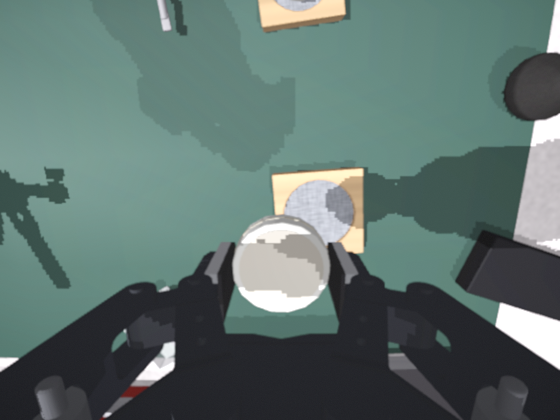

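send_rows(moves=[[10,0,-3,0],[14,0,-4,0],[9,0,-2,0],[0,15,0,0],[0,20,0,0],[0,20,0,0],[0,20,0,0],[0,12,0,0],[0,8,0,0],[0,5,0,0],[0,0,0,0],[0,0,0,0]])

```text
time: 35.6
tool_pos: [615.3, 293.9, 0.6]
ee_rot: [-0.506, 0.506, 0.495, -0.494]
contact_force: [0.2, 0.1, -0.5]
finger_gap: 0.542
```

Run:
```python
from h import *
p=get_state()['tool_pos'];R=Rt();print(p,R.T@(np.array([615.2,297,-13.8])-p))
```

```text
[615.3331607  293.86954185   0.62689308] [ 3.11814036 14.428477    0.22135086]
```

send_rows(moves=[[3,4,0,0],[0,4,0,0],[0,2.5,0,0],[0,1.5,0,0],[0,1,0,0],[0,0,0,0]])

```text
time: 36.1
tool_pos: [614.8, 296.6, -13.7]
ee_rot: [0.506, -0.506, -0.494, 0.494]
contact_force: [-0.1, 0.5, 0.3]
finger_gap: 0.545
```

send_rows(moves=[[0,0.8,0,0],[0,0,0,0]])

```text
time: 36.27
tool_pos: [615.1, 296.7, -13.9]
ee_rot: [-0.506, 0.506, 0.494, -0.494]
contact_force: [-0.8, 0.0, -0.1]
finger_gap: 0.546
```

send_rows(moves=[[0,0,0,0],[0,0,0,0],[0,0,0,0],[0,0,0,0]], jaw=0.8)

```text
time: 36.6
tool_pos: [615.0, 296.7, -14.1]
ee_rot: [0.506, -0.506, -0.494, 0.494]
contact_force: [-0.8, -0.2, 0.8]
finger_gap: 0.801
```

send_rows(moves=[[0,-8,0,0],[0,-18,0,0],[0,-25,0,0],[0,-30,0,0],[0,-30,0,0],[0,-25,0,0],[0,-10,0,0],[0,0,0,0]])

```text
time: 37.27
tool_pos: [616.4, 297.4, 136.5]
ee_rot: [-0.505, 0.506, 0.497, -0.492]
contact_force: [-0.2, -0.4, 0.9]
finger_gap: 0.803
```

Run:
```python
from h import *
w=get_calibration('wrist');im=camera('wrist');np.savez('w23.npz',**w)
print(get_state()['tool_pos'])
cv2.imwrite('pics/w23c.png',cv2.resize(im[140:280,200:370],None,fx=4.5,fy=4));wood(im,w)
```

```text
[615.42550369 297.1230858  133.58270456]
wood (238, 151, 83, 82) ((614.5989379882812, 296.6380310058594), (79.08612823486328, 79.15348052978516), 3.02925443649292)
wood (221, 0, 77, 27) ((453.024169921875, 281.9759521484375), (66.13257598876953, 20.37241554260254), 88.5792236328125)
```

View pics/w23c.png

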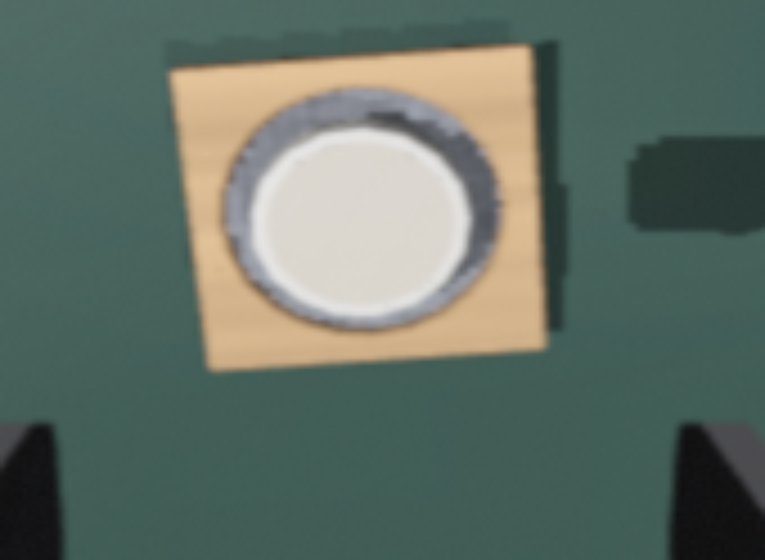

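The support die sits flat in the medium recess. Back for the riser disc.

send_rows(moves=[[-10,0,8,0],[-20,0,15,0],[-25,0,16,0],[-25,0,16,0],[-25,0,16,0],[-25,0,16,0],[-25,0,16,0],[-25,0,14,0],[-25,0,5,0],[-25,0,0,0],[-25,0,0,0],[-25,0,0,0],[-25,0,0,0],[-25,0,0,0],[-22,0,0,0],[-5,0,0,0],[0,0,0,0],[0,0,0,0]], jaw=1.0)

```text
time: 38.82
tool_pos: [484.2, -57.2, 130.6]
ee_rot: [0.506, -0.505, -0.494, 0.494]
contact_force: [0.4, 0.3, -1.0]
finger_gap: 1.002
```

Run:
```python
from h import *
print(get_state()['tool_pos'])
w=get_calibration('wrist');im=camera('wrist');np.savez('w24.npz',**w)
cv2.imwrite('pics/w24c.png',cv2.resize(im[120:280,190:380],None,fx=4,fy=3.5))
```

```text
[484.19114011 -57.23749247 130.60583652]
```

View pics/w24c.png

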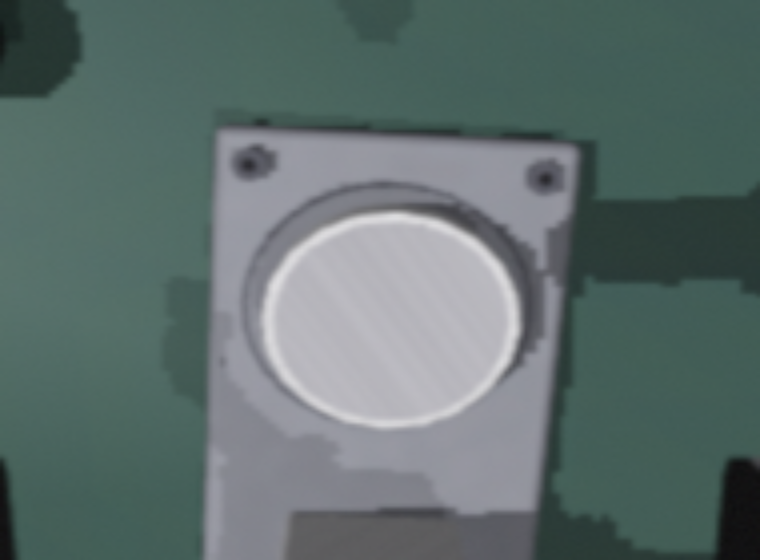

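Run:
```python
from h import *
w=dict(np.load('w24.npz'));f=lambda a,b,z:onplane(w,190+a/4,120+b/3.5,z)
a,b,c,d=f(262,315,28),f(522,315,28),f(391,211,28),f(391,427,28);print(a,b,c,d,np.linalg.norm(a-b),np.linalg.norm(c-d))
cen=np.array([(c[0]+d[0])/2,(a[1]+b[1])/2,28]);p=get_state()['tool_pos'];R=Rt();print(cen,R.T@(cen-p))
```

```text
[493.31559602 -82.56663117  28.        ] [494.84016908 -20.38446998  28.        ] [465.33530803 -51.18273233  28.        ] [526.8123363  -52.32617999  28.        ] 62.20084801175783 61.48766118594087
[496.07382216 -51.47555058  28.        ] [  5.65184902 102.85544823 -11.74828112]
```

send_rows(moves=[[3,0,-6,0],[2.6,10,-5.7,0],[0,20,0,0],[0,25,0,0],[0,25,0,0],[0,25,0,0],[0,15,0,0],[0,8,0,0],[0,5,0,0],[0,4,0,0],[0,0,0,0],[0,0,0,0]], force=50)

```text
time: 39.87
tool_pos: [497.1, -51.9, -4.4]
ee_rot: [-0.505, 0.506, 0.495, -0.494]
contact_force: [-0.5, 0.2, 0.6]
finger_gap: 1.001
```

Run:
```python
from h import *
p=get_state()['tool_pos'];R=Rt();print(p,R.T@(np.array([496.1,-51.5,-14.2])-p),get_state()['contact_force'])
im=camera('scene');cv2.imwrite('pics/s25.png',cv2.resize(im[230:330,230:350],None,fx=6,fy=6,interpolation=cv2.INTER_CUBIC))
```

```text
[497.13918501 -51.86299977  -4.41947411] [0.33694232 9.77935298 1.05881356] [-0.53031452  0.23380777  0.64429138]
```

View pics/s25.png

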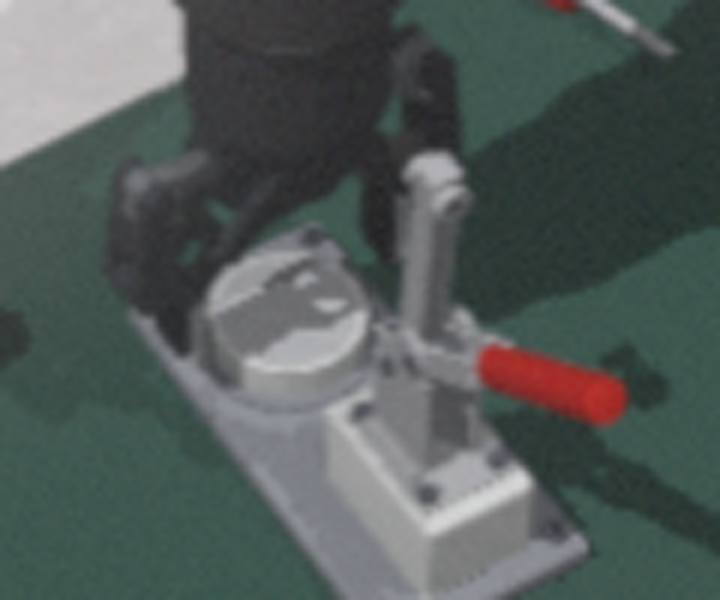

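send_rows(moves=[[0.3,4,1,0],[0,3,0,0],[0,2,0,0],[0,0,0,0]])

```text
time: 40.25
tool_pos: [495.1, -51.8, -14.8]
ee_rot: [0.506, -0.506, -0.494, 0.494]
contact_force: [-0.3, 0.2, 0.0]
finger_gap: 0.997
```

send_rows(moves=[[0,0,0,0],[0,0,0,0],[0,0,0,0],[0,0,0,0],[0,0,0,0],[0,0,0,0]], jaw=0.5)

```text
time: 40.75
tool_pos: [496.0, -51.7, -13.5]
ee_rot: [-0.505, 0.506, 0.495, -0.494]
contact_force: [-1.3, -0.3, 4.3]
finger_gap: 0.701
```

send_rows(moves=[[0,-2,0,0],[0,-4,0,0],[0,0,0,0]])

```text
time: 41.0
tool_pos: [495.4, -51.8, -8.1]
ee_rot: [0.506, -0.506, -0.494, 0.494]
contact_force: [0.6, -0.2, -0.5]
finger_gap: 0.701
```

Run:
```python
from h import *
im=camera('scene');cv2.imwrite('pics/s26.png',cv2.resize(im[230:330,230:350],None,fx=6,fy=6,interpolation=cv2.INTER_CUBIC))
```

```text
(no output)
```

View pics/s26.png

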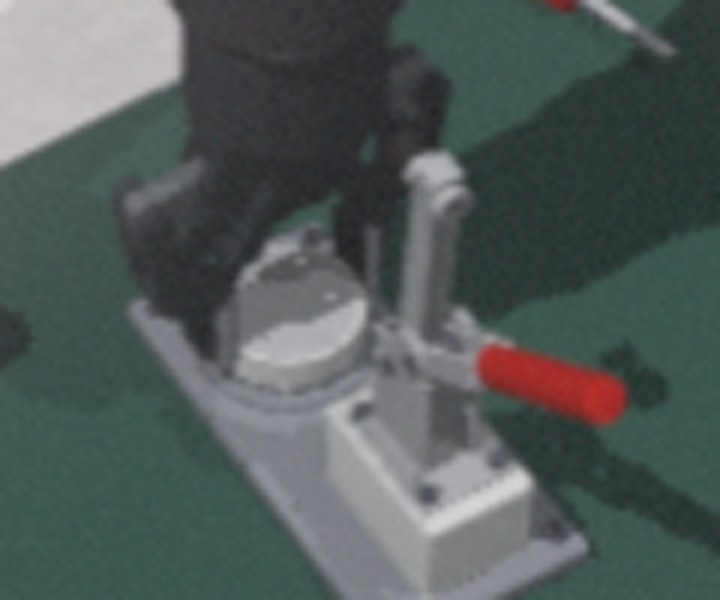

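send_rows(moves=[[0,-6,0,0],[0,-14,0,0],[0,-20,0,0],[0,-20,0,0],[-5,-20,0,0],[-12,-20,0,0],[-20,-10,0,0],[-22,0,0,0],[-22,0,-4,0],[-22,0,-10,0],[-22,0,-14,0],[-22,0,-14,0],[-22,0,-14,0],[-22,0,-14,0],[-22,0,-14,0],[-18,0,-13,0],[-10,0,-8,0],[0,0,0,0]])

```text
time: 42.55
tool_pos: [595.1, -297.1, 100.5]
ee_rot: [0.507, -0.506, -0.493, 0.494]
contact_force: [0.3, 1.5, -0.5]
finger_gap: 0.7
```

Run:
```python
from h import *
p=get_state()['tool_pos'];R=Rt();print(p,get_state()['finger_gap'],R.T@(np.array([616.5,-311,-15.5])-p))
w=get_calibration('wrist');im=camera('wrist');cv2.imwrite('pics/w27.png',im);np.savez('w27.npz',**w);wood(im,w)
```

```text
[ 595.08473298 -297.08497824  100.45309004] 0.6995190252203491 [-13.37672797 115.90630964 -22.00343423]
wood (213, 176, 106, 70) ((601.8370361328125, -311.50048828125), (92.6370849609375, 64.71000671386719), 87.92109680175781)
```

View pics/w27.png

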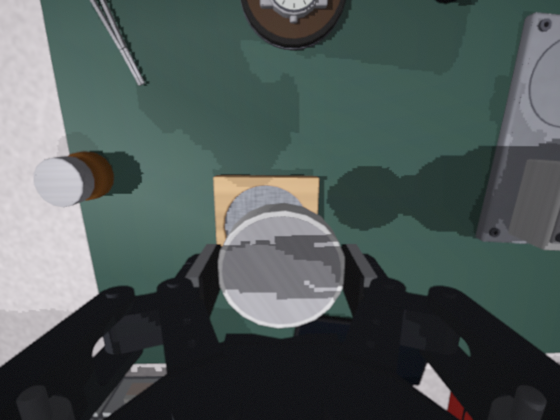

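send_rows(moves=[[-5,0,-8,0],[-6,0,-9,0],[-2.4,0,-5,0],[0,15,0,0],[0,20,0,0],[0,20,0,0],[0,20,0,0],[0,12,0,0],[0,8,0,0],[0,5,0,0],[0,0,0,0],[0,0,0,0]])

```text
time: 43.6
tool_pos: [617.1, -309.2, 2.8]
ee_rot: [-0.505, 0.506, 0.494, -0.494]
contact_force: [0.5, 0.0, -1.1]
finger_gap: 0.702
```

Run:
```python
from h import *
p=get_state()['tool_pos'];R=Rt();print(p,R.T@(np.array([616.5,-311,-15.5])-p))
```

```text
[ 617.0685995  -309.19645723    2.81312585] [-1.80590237 18.31355104  0.54700547]
```

send_rows(moves=[[-1.8,5,0.5,0],[0,5,0,0],[0,3,0,0],[0,2,0,0],[0,1,0,0],[0,0,0,0]])

```text
time: 44.1
tool_pos: [615.8, -310.8, -14.6]
ee_rot: [0.506, -0.506, -0.494, 0.494]
contact_force: [0.8, -0.5, -1.5]
finger_gap: 0.698
```

send_rows(moves=[[0,0.7,0,0],[0,0,0,0]])

```text
time: 44.27
tool_pos: [616.1, -310.8, -14.8]
ee_rot: [-0.506, 0.506, 0.494, -0.494]
contact_force: [0.5, -0.5, -1.5]
finger_gap: 0.703
```

send_rows(moves=[[0,0.7,0,0],[0,0,0,0]])

```text
time: 44.43
tool_pos: [616.3, -310.8, -15.4]
ee_rot: [-0.506, 0.506, 0.494, -0.494]
contact_force: [0.2, 0.4, -1.4]
finger_gap: 0.699
```

send_rows(moves=[[0,0,0,0],[0,0,0,0],[0,0,0,0],[0,0,0,0]], jaw=0.95)

```text
time: 44.77
tool_pos: [616.2, -310.9, -15.4]
ee_rot: [-0.506, 0.506, 0.494, -0.494]
contact_force: [0.8, 1.2, 0.1]
finger_gap: 0.947
```

send_rows(moves=[[0,-8,0,0],[0,-18,0,0],[0,-25,0,0],[0,-30,0,0],[0,-30,0,0],[0,-25,0,0],[0,-15,0,0],[0,0,0,0],[0,0,0,0]])

```text
time: 45.52
tool_pos: [616.6, -311.0, 137.3]
ee_rot: [-0.505, 0.507, 0.495, -0.494]
contact_force: [-0.0, -0.2, -1.1]
finger_gap: 0.951
```

Run:
```python
from h import *
w=get_calibration('wrist');im=camera('wrist');np.savez('w28.npz',**w)
print(get_state()['tool_pos'],get_state()['contact_force'])
cv2.imwrite('pics/w28c.png',cv2.resize(im[120:280,190:380],None,fx=4,fy=3.5));wood(im,w)
im=camera('scene');cv2.imwrite('pics/s28.png',im);im=camera('top');cv2.imwrite('pics/t28.png',cv2.resize(im[90:240,120:470],None,fx=2.2,fy=2.2))
```

```text
[ 615.98076289 -310.62274067  135.37837947] [-0.55154205 -0.05867826 -0.52143677]
wood (234, 147, 95, 91) ((616.0225830078125, -312.12744140625), (93.04805755615234, 93.06623077392578), 87.8155746459961)
```

View pics/w28c.png

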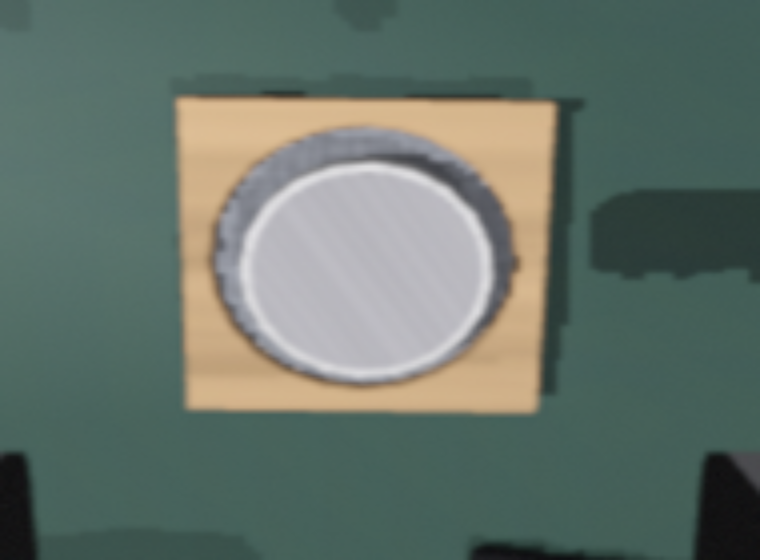

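View pics/s28.png

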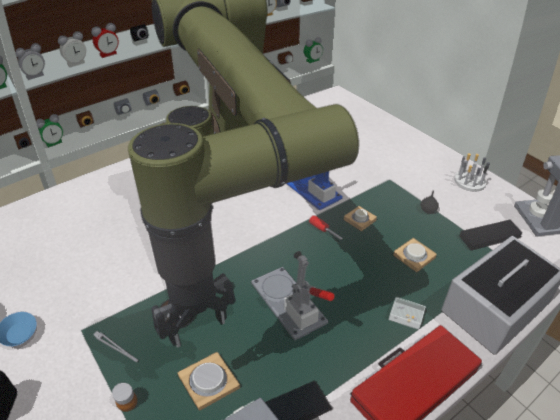

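View pics/t28.png

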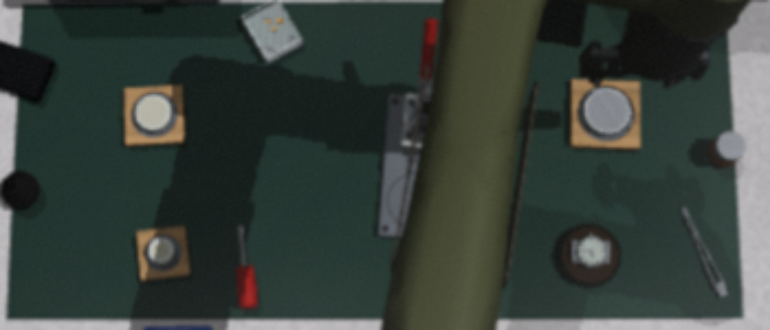

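Run:
```python
from h import *
s=get_calibration('scene')
im=cv2.imread('pics/s28.png');hsv=cv2.cvtColor(im,cv2.COLOR_BGR2HSV)
m=cv2.inRange(hsv,(0,120,60),(8,255,255))|cv2.inRange(hsv,(172,120,60),(180,255,255))
n,l,st,ce=cv2.connectedComponentsWithStats(m)
for i in range(1,n):
    if st[i,4]>15 and 290<ce[i][0]<350 and ce[i][1]>260:
        ys,xs=np.where(l==i);vx,vy,_,_=cv2.fitLine(np.c_[xs,ys].astype(np.float32),2,0,.01,.01).ravel();print(st[i],ce[i],np.degrees(np.arctan2(vy,vx)))
u=np.array([np.cos(-.075),np.sin(-.075),0]);H=np.array([600,-60.8,110])
for a in (.8,.88,.95):
    q=[np.array(proj(s,H+r*(np.sin(a)*u+np.array([0,0,np.cos(a)])))) for r in (36,112)];d=q[1]-q[0];print(a,(q[0]+q[1])/2,np.degrees(np.arctan2(d[1],d[0])))
w=dict(np.load('w28.npz'));print('riser',onplane(w,190+367/4,120+268/3.5,26))
w=dict(np.load('w23.npz'));print('support',onplane(w,200+361/4.5,140+220/4,26))
print(get_state()['qd'].round(3))
```

```text
[310 288  25  13 193] [322.44041451 293.76683938] 17.412334
0.8 [318.71502675 288.68752121] 1.0971410445674308
0.88 [319.74890415 291.52111325] 10.232626056379765
0.95 [320.5512254  293.97647388] 17.075385725920707
riser [ 615.70501074 -310.93733197   26.        ]
support [614.00595852 296.42586524  26.        ]
[-0.001  0.007 -0.003  0.004 -0.002 -0.   ]
```

All the checks agree: the handle's slope in the image is 17.4°, which matches 0.95 rad (17.1°), and every piece is within 3 mm of its home. I hand in.

```bash
python3 -c "
from rig import *
print(finish_job())"
```

```text
the job is handed in; nothing more can be done
None
```

The job is done and handed in at about 46 s of the 144 s allowed; the system reports no verdict.

I threw the clamp handle back to its stop, then moved the press die, watch, support die and riser disc, in that order, to the small block, cushion, medium block and large block.

| Piece | Last measured position (mm) | Distance from home centre |
|---|---|---|
| Press die | (427.8, 279.8) | about 1.5 mm, flat in the recess |
| Watch | (426.2, -284.0) | about 2–3 mm, face up on the cushion |
| Support die | (614.0, 296.4) | about 1 mm, flat in the recess |
| Riser disc | (615.7, -310.9) | about 1 mm, flat in the recess |

- **Clamp:** in the last scene picture the handle's slope was 17.4°, which fits 0.95 rad (17.1° predicted) rather than 0.88 rad (10.2°). The gripper was open and clear of everything.
- **First push missed:** it slid over the top of the handle without moving it. The fingertips actually stand about 27–32 mm above the reported TCP, which disagrees with the description. I measured this by touching the bench, and used the measured offset for every grasp.
- **Camera disagreement:** the top and wrist views differed by about 2 mm on block and cushion positions, well inside the tolerances. I mostly used the mean of the two as the target.

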